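Unpack felting rollers into the roller rack

ROBOT

A 6-joint arm with a two-finger parallel gripper is mounted at the origin on the work surface. World frame = base frame: x ahead of the robot, y to its left, z up, the work surface at z = 0. Lengths are in mm, angles in rad, forces in N, time in s.
With the tool pointing down it reaches from about 375 to 900 mm from the base axis. Payload 3.1 kg.
Tool frame: the origin (TCP) lies midway between the tips of the shut fingers; the grasp point (between the pads) lies 19 mm behind it (manip.hold_point_z is the distance from the TCP to the grasp point, in mm); z points along the fingers, y is the line along which they close (so a half turn about z gives the same grasp; the last joint's range is limited). The gripper opens to 87 mm and grips with 3 to 60 N. Pads are 19 mm wide; open, the fingers measure 117 mm over their backs; the gripper's body (75 mm by 190 mm) begins 51 mm behind the grasp point.
Start: joints at [-1.476, 0.527, 1.433, -0, 1.181, -0.178], TCP at [168.417, -601.857, 222.548] pointing down, gripper open.
Joint ranges: [-3.08, 3.08], [-0.75, 2.2], [0.22, 2.44], [-1.43, 4.57], [0, 2.65], [-2.85, 2.85]. Speed limits (rad/s): [2.79, 2.79, 3.14, 3.14, 3.14, 3.14].

INTERFACE

Orientations are given as a unit quaternion [x, y, z, w].
In Python, from plant import manip gives the robot as it stands.
- The arm moves only by the tool servo_tool, never from a script. Its argument "plan" is a list of rows, each an object of numbers: "x", "y", "z": the shift along the tool's x, y, z in mm; "wx", "wy", "wz": the turn, a rotation vector about the tool's x, y, z in degrees. A call has 1 to 5 rows; each row is the pose to reach, as a shift and turn from the pose commanded when the call began, along the tool's axes at that moment; what a row does not reach only later rows make up. A row lasts 1/12 s, in which the tool goes at most 41.7 mm and 7.16 degrees, less where a joint would pass 70% of its speed; a pose out of reach is approached as far as the arm can. A call with a gripper value outside its range is refused whole. "hand" is the finger opening in mm, from 0 to 87, set as the call begins (left out, the last holds). The fingers move at their own pace and stop on an object; "force" is the grip in N (left out, the last holds). Time passes only in rows, so rows that repeat a pose let the fingers close. It gives the time, the measured TCP pose, the force, the opening and the grip force at its end, in the units of the state.
- manip.state(): the state, without advancing time (a new reading comes with each control period).
- manip.camera(name): name is "scene" or "top" or "wrist"; returns the picture (400x640x3 uint8, red, green, blue); there is no depth.
- manip.camera_info(name): a dict with "K" (3x3 intrinsics, pixels), "k1" (the pictures are not rectified: a ray, as slopes to the right and down, at radius r is drawn at 1 + k1 r^2 times it, then the intrinsics apply), "cam_to_world" (4x4, takes a point from camera to world coordinates). Camera axes: x right, y down, z forward; pixel columns grow to the right and rows downward; lengths in mm; the calibration is good to about 2 mm. A picture is of the moment at which its call begins: read the wrist's pose just before it. camera_info takes no time and is no camera call; for the wrist camera it gives the pose at the moment of the call.
- manip.finish_job(): hands the job in; it is judged then, once.
The state is a dict: "clock": time; "q": joint angles; "joint_velocities": joint speeds; "joint_torque": joint torques, N m; "eef_pos": TCP position; "tcp_rot": TCP orientation; "ft_force": force on the tool from outside, world axes, zero at the start; "torque": the same for the moment, N m; "width": finger opening in mm; "grasp_force": force on a finger pad.
Only numpy, scipy, OpenCV 4.12 (cv2) and the standard library are available. Lean on these libraries where they do the work, as an engineer would, in place of code of your own. Each camera call takes 0.05 s, during which the arm holds its last target. There are 200 camera calls.

TASK

A carton of wooden felting rollers has been delivered. Swing all four of its top flaps open and fold them right back outwards, well past upright, so that they stay clear, then take out every roller and lay it on its side in the rack: one to a notch, lying level across both rails with its ends sticking out on both sides, about equally. Leave the clogs and the pen cup on the bench where they are.

Things in the scene. Friction and masses are not known exactly. Their poses are not given: they have to be found in the camera images.
- carton: Brown cardboard carton fixed on the bench, 200 (x) x 144 (y) x 165 mm high outside, walls 5 mm, floor 6 mm. Origin: centre of the underside; z up; turned at most 0.3 rad. Four top flaps: two long ones on its +y and -y sides, two short ones on its -x and +x ends.
- carton_insert (a point): Middle of the top of the grey packing insert fixed in the carton, 66 mm above the bench, axes as the carton's. It has four square pockets 50 mm wide down to the carton's floor, centred at x = +-41, y = +-32 mm. A roller standing in one has its top 156 mm above the bench; in x there are 32 mm to the end wall and 38 mm between rollers, in y 20 mm between rollers.
- rack: Wooden roller rack fixed on the bench: two saw-tooth rails along y, 22 mm thick, 330 mm long, at x = -31 and +31 mm (40 mm gap), joined at y = +-150 mm by low stretchers (22 mm high). Origin: centre of the underside; z up; turned at most 0.25 rad. Each rail has four 90-degree V notches; tooth peaks are 76 mm high (the outermost 65 mm). All empty at the start.
- rack_notch0 (a point): Notch 0 of the rack (rack y = -114 mm): midway between the rails at the level of the notch bottoms, 45 mm above the bench, axes as the rack's. A roller laid in it, along x, rests on the V flanks with its axis 24 mm above this point, overhanging each rail by 33 mm when centred.
- rack_notch1 (a point): Notch 1 of the rack (rack y = -38 mm): midway between the rails at the level of the notch bottoms, 45 mm above the bench, axes as the rack's. A roller laid in it, along x, rests on the V flanks with its axis 24 mm above this point, overhanging each rail by 33 mm when centred.
- rack_notch2 (a point): Notch 2 of the rack (rack y = 38 mm): midway between the rails at the level of the notch bottoms, 45 mm above the bench, axes as the rack's. A roller laid in it, along x, rests on the V flanks with its axis 24 mm above this point, overhanging each rail by 33 mm when centred.
- rack_notch3 (a point): Notch 3 of the rack (rack y = 114 mm): midway between the rails at the level of the notch bottoms, 45 mm above the bench, axes as the rack's. A roller laid in it, along x, rests on the V flanks with its axis 24 mm above this point, overhanging each rail by 33 mm when centred.
- flap_left (a joint): The carton's long top flap on its +y side, 180 x 69 mm, 4 mm thick, 30 g, hinged on a crease along the carton's x at y = +70 mm, 167 mm above the bench. 0 = closed flat, 1.57 = straight up, 3.14 = level, pointing outwards, 3.9 = end stop. It starts half sprung up (0.75 to 1.1). The stiff crease holds it where it is left; 1 N at its edge moves it.
- flap_right (a joint): The carton's long top flap on its -y side, 180 x 69 mm, 4 mm thick, 30 g, hinged on a crease along the carton's x at y = -70 mm, 167 mm above the bench. 0 = closed flat, 1.57 = straight up, 3.14 = level, pointing outwards, 3.9 = end stop. It starts half sprung up (0.75 to 1.1). The stiff crease holds it where it is left; 1 N at its edge moves it.
- flap_near (a joint): The carton's short top flap on its -x side, 132 x 69 mm, 4 mm thick, 30 g, hinged on a crease along the carton's y at x = -98 mm, 167 mm above the bench. 0 = closed flat, 1.57 = straight up, 3.14 = level, pointing outwards, 3.9 = end stop. It starts standing up (1.5 to 1.8). The stiff crease holds it where it is left; 1 N at its edge moves it.
- flap_far (a joint): The carton's short top flap on its +x side, 132 x 69 mm, 4 mm thick, 30 g, hinged on a crease along the carton's y at x = +98 mm, 167 mm above the bench. 0 = closed flat, 1.57 = straight up, 3.14 = level, pointing outwards, 3.9 = end stop. It starts standing up (1.5 to 1.8). The stiff crease holds it where it is left; 1 N at its edge moves it.
- roller1: Beech felting roller, an eight-sided straight bar 150 mm long, 44 mm across the flats, 0.11 to 0.22 kg. Origin: centre of one end face; z along its length to the other end; both ends are alike; x and y point at flats (flats every 45 degrees). Stands upright in a pocket of the carton at the start. Three or four rollers are there, the other absent (None).
- roller2: Beech felting roller, an eight-sided straight bar 150 mm long, 44 mm across the flats, 0.11 to 0.22 kg. Origin: centre of one end face; z along its length to the other end; both ends are alike; x and y point at flats (flats every 45 degrees). Stands upright in a pocket of the carton at the start. Three or four rollers are there, the other absent (None).
- roller3: Beech felting roller, an eight-sided straight bar 150 mm long, 44 mm across the flats, 0.11 to 0.22 kg. Origin: centre of one end face; z along its length to the other end; both ends are alike; x and y point at flats (flats every 45 degrees). Stands upright in a pocket of the carton at the start. Three or four rollers are there, the other absent (None).
- roller4: Beech felting roller, an eight-sided straight bar 150 mm long, 44 mm across the flats, 0.11 to 0.22 kg. Origin: centre of one end face; z along its length to the other end; both ends are alike; x and y point at flats (flats every 45 degrees). Stands upright in a pocket of the carton at the start. Three or four rollers are there, the other absent (None).
- roller1_mid (a point): Centre of roller1, half way along its axis; axes as the roller's.
- roller2_mid (a point): Centre of roller2, half way along its axis; axes as the roller's.
- roller3_mid (a point): Centre of roller3, half way along its axis; axes as the roller's.
- roller4_mid (a point): Centre of roller4, half way along its axis; axes as the roller's.
- clog_a: Bystander on the far side of the bench: a blue felt clog with a wooden last in it, 250 mm long. Origin: centre of its underside.
- clog_b: Bystander on the far side of the bench: the other blue felt clog, 250 mm long. Origin: centre of its underside.
- pencup: Bystander on the far side of the bench: a white pen cup, 76 mm wide, pens to 150 mm high. Origin: centre of its underside.
Things that resemble listed ones, but are neither listed nor needed, are in the scene too. Several things have the shape of the carton; the one meant has the colours described above.

How it is judged (in metres and radians):
On the way:
1. all four carton flaps are folded back outwards, well past upright (value of joint each of flap_left, flap_right, flap_near, flap_far above 2 rad), for 0.2 s.
At the end, for the whole second after the job is handed in: All four flaps stand folded back (more than 2.0 rad open), and every roller present lies in a rack notch: level within 10 degrees, along the notch within 0.15 rad, its centre 63 to 76 mm above the bench and within 25 mm of the middle between the rails, at rest and released (all of step 1 and angle between roller1's own z axis and vertical between 1.4 and 1.7416 rad and angle between the z axis of each of roller1, roller2, roller3, roller4 and the x axis of rack, either way round below 0.15 rad and x of roller1_mid in the frame of rack between -0.025 and 0.025 m and y of roller1_mid in the frame of rack between -0.128 and 0.128 m and z of roller1_mid in the frame of rack between 0.063 and 0.076 m and linear speed of each of roller1, roller2, roller3, roller4 below 0.03 m/s and angle between roller2's own z axis and vertical between 1.4 and 1.7416 rad and x of roller2_mid in the frame of rack between -0.025 and 0.025 m and y of roller2_mid in the frame of rack between -0.128 and 0.128 m and z of roller2_mid in the frame of rack between 0.063 and 0.076 m and angle between roller3's own z axis and vertical between 1.4 and 1.7416 rad and x of roller3_mid in the frame of rack between -0.025 and 0.025 m and y of roller3_mid in the frame of rack between -0.128 and 0.128 m and z of roller3_mid in the frame of rack between 0.063 and 0.076 m and angle between roller4's own z axis and vertical between 1.4 and 1.7416 rad and x of roller4_mid in the frame of rack between -0.025 and 0.025 m and y of roller4_mid in the frame of rack between -0.128 and 0.128 m and z of roller4_mid in the frame of rack between 0.063 and 0.076 m); the robot touches nothing.
It fails at once if a blue felt clog with a wooden last in it is shoved more than 40 mm (distance of clog_a from where it was at the start of the episode above 0.04 m).
It fails at once if the other blue felt clog is shoved more than 40 mm (distance of clog_b from where it was at the start of the episode above 0.04 m).
It fails at once if a white pen cup is shoved more than 40 mm (distance of pencup from where it was at the start of the episode above 0.04 m).
Of roller1, roller2, roller3, roller4 only 3 to 4 are there at a start; the rules pass over those that are not, and their reading is None.
At some moment in a run one of roller1, roller2, roller3, roller4 may be knocked a few centimetres aside while the robot is not near it.
Once in a run the grip may slacken for a moment while it holds something.
It also fails if it takes over 210 s, if anything falls off the work surface, if the arm or the gripper's body presses on something with over 40 N, if the wrist force passes 120 N, or if a joint passes its speed limit or range.

## Working session

There is one attempt and no reset: what is moved stays moved. The work goes in short steps, Python scripts to look and compute and a tool call to move; the robot and the scene stay as the last step left them, time stands still between calls to the robot, and variables do not carry over. Pictures are saved under pics/ and viewed, at most 14 in all, crops included, and the job is handed in when it is done.

Besides the shell and the picture viewer there is one more tool, called after "Call:" as a command line: name --argument value ..., lists and objects as JSON in quotes. servo_tool: Moves the arm, as the interface text tells. Its arguments: {"type":"object","properties":{"plan":{"type":"array","items":{"type":"object","properties":{"x":{"type":"number"},"y":{"type":"number"},"z":{"type":"number"},"wx":{"type":"number"},"wy":{"type":"number"},"wz":{"type":"number"}}}},"hand":{"type":"number"},"force":{"type":"number"}},"required":["plan"]}

```bash
ls; mkdir -p pics; python3 - <<'E'
from plant import manip
import cv2,numpy as np
s=manip.state();print(s)
ims=[]
for n in("scene","top"):
    im=manip.camera(n);cv2.imwrite(f"pics/{n}0.png",im[:,:,::-1]);i=manip.camera_info(n);print(n,np.round(i["K"],1).tolist(),i["k1"],np.round(i["cam_to_world"],3).tolist())
i=manip.camera_info("wrist");print(i)
E
```

```text
pics
{'clock': 0.0, 'q': array([-1.47648149e+00,  5.28479208e-01,  1.43389787e+00, -1.25149277e-05,
        1.18137435e+00, -1.78494069e-01]), 'joint_velocities': array([-0.00099707, -0.00204462,  0.00138379, -0.00110825,  0.00025047,
       -0.00061967]), 'joint_torque': array([ 5.50988661e-04, -4.40033698e+01, -1.76589721e+01,  6.33021654e-02,
        5.80996647e-02, -1.75086948e-04]), 'eef_pos': array([ 168.35745291, -601.14366655,  221.56502208]), 'tcp_rot': array([ 9.90710427e-01,  1.35984134e-01,  3.96363469e-05, -1.07867556e-03]), 'ft_force': array([0.02726508, 0.1426097 , 0.23358244]), 'torque': array([-0.03069808, -0.00492059,  0.00691314]), 'grasp_force': 0.0, 'width': 87.09381085396404}
scene [[409.4, 0.0, 316.4], [0.0, 409.4, 198.8], [0.0, 0.0, 1.0]] -0.08588766320866163 [[-0.991, -0.122, 0.047, 496.068], [-0.13, 0.941, -0.312, 482.525], [-0.006, -0.315, -0.949, 1301.578], [0.0, 0.0, 0.0, 1.0]]
top [[516.2, 0.0, 319.5], [0.0, 516.2, 203.3], [0.0, 0.0, 1.0]] 0.05360446600684028 [[-0.023, -0.992, 0.127, 401.074], [-1.0, 0.02, -0.02, 103.953], [0.017, -0.127, -0.992, 1511.006], [0.0, 0.0, 0.0, 1.0]]
{'K': array([[314.13106544,   0.        , 313.57336953],
       [  0.        , 314.13106544, 197.49469822],
       [  0.        ,   0.        ,   1.        ]]), 'k1': -0.017414644208728312, 'cam_to_world': array([[ 2.69881958e-01, -9.18786807e-01, -2.88087716e-01,
         2.48499423e+02],
       [-9.62889317e-01, -2.58391447e-01, -7.79616764e-02,
        -5.78179658e+02],
       [-2.80924208e-03,  2.98437034e-01, -9.54425191e-01,
         3.83676287e+02],
       [ 0.00000000e+00,  0.00000000e+00,  0.00000000e+00,
         1.00000000e+00]])}
```

View pics/scene0.png

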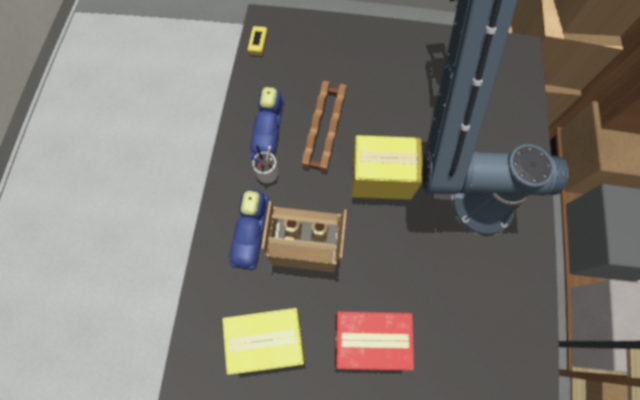

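View pics/top0.png

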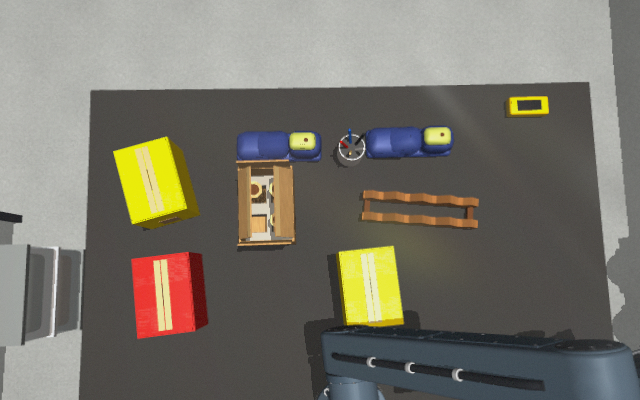

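Candidates for the carton in the top view are the open brown one (266,203), the yellow ones (155,180) and (370,287), and the red one (168,295). I choose the brown one with standing flaps and rollers inside. The rack is at (420,209), the clogs are at (278,146) and (408,142), and the pen cup is at (351,148). Next is a close crop to check this.

```bash
cat > h.py <<'E'
from plant import manip
import cv2,numpy as np
from scipy.spatial.transform import Rotation as R
def info(n):
    i=manip.camera_info(n);return np.array(i["K"]),float(i["k1"]),np.array(i["cam_to_world"])
def proj(P,I):
    K,k1,T=I;P=np.atleast_2d(P);c=(P-T[:3,3])@T[:3,:3];s=c[:,:2]/c[:,2:]
    s=s*(1+k1*(s**2).sum(1,keepdims=True));return s@K[:2,:2].T+K[:2,2]
def ray(uv,I):
    K,k1,T=I;uv=np.atleast_2d(uv).astype(float)
    d=cv2.undistortPoints(uv[:,None],K,np.array([k1,0,0,0,0]))[:,0]
    return T[:3,3],np.c_[d,np.ones(len(d))]@T[:3,:3].T
def plane(uv,I,z):
    o,d=ray(uv,I);return o+d*((z-o[2])/d[:,2:])
def grab(n,f=None):
    I=info(n);im=manip.camera(n)[:,:,::-1].copy()
    if f:cv2.imwrite(f"pics/{f}.png",im)
    return im,I
def tool(p,yaw=None,Rt=None):
    "TCP shift in tool axes"
    s=manip.state();r=R.from_quat(s["tcp_rot"]);return np.round(r.inv().apply(np.array(p)-s["eef_pos"]),1)
E
python3 - <<'E'
from h import *
im=cv2.imread("pics/top0.png");I=info("top")
hsv=cv2.cvtColor(im,cv2.COLOR_BGR2HSV)
print(hsv[197,420],hsv[200,285],hsv[220,420])
m=cv2.inRange(hsv,(4,90,50),(14,255,220));m[:180]=0;m[245:]=0;m[:,:350]=0;m[:,500:]=0
pts=cv2.findNonZero(m);r=cv2.minAreaRect(pts);b=cv2.boxPoints(r);print(len(pts),r)
for z in(45,65):
    P=plane(b,I,z);print(np.round(P,0).tolist(),P.mean(0))
a=cv2.resize(im[150:255,222:312],None,fx=5.5,fy=5.5,interpolation=cv2.INTER_CUBIC)
b=cv2.resize(im[180:240,350:490],None,fx=2.1,fy=2.1)
c=np.zeros((max(a.shape[0],b.shape[0]),a.shape[1]+b.shape[1],3),np.uint8);c[:a.shape[0],:a.shape[1]]=a;c[:b.shape[0],a.shape[1]:]=b
cv2.imwrite("pics/crop1.png",c);print(c.shape)
E
```

```text
[ 14 157 148] [ 16 136 178] [ 15 152 144]
1837 ((419.701904296875, 208.4761505126953), (117.18561553955078, 32.01770782470703), 4.573921203613281)
[[539.0, -40.0, 45.0], [631.0, -50.0, 45.0], [597.0, -385.0, 45.0], [506.0, -372.0, 45.0]] [ 568.2396102  -211.68819061   45.        ]
[[537.0, -38.0, 65.0], [628.0, -48.0, 65.0], [594.0, -378.0, 65.0], [504.0, -365.0, 65.0]] [ 565.95905727 -207.3820495    65.        ]
(578, 789, 3)
```

View pics/crop1.png

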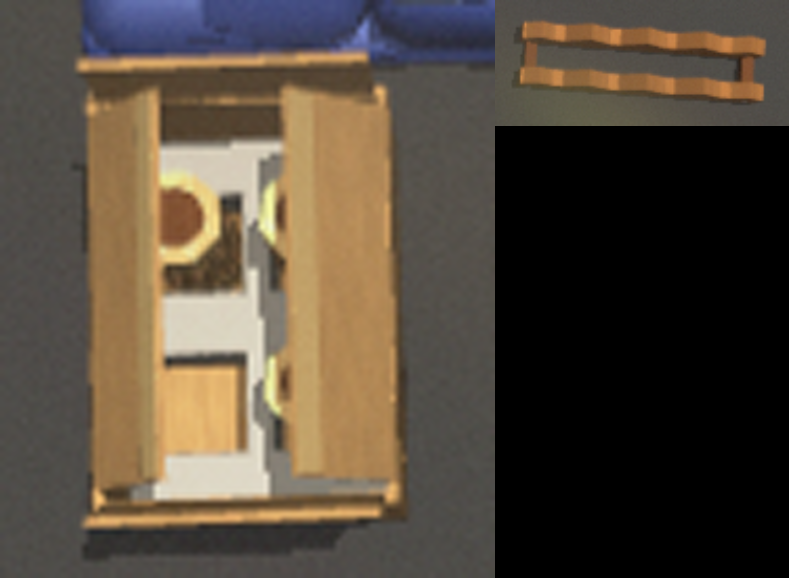

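The crop confirms the open brown carton, with rim corners at crop (87,92), (385,90), (95,497) and (400,495). It holds three rollers: far-left (175,217), far-right (275,215) and near-right (280,385). The near-left pocket (205,410) is empty.

```bash
python3 - <<'E'
from h import *
I=info("top")
uv=np.array([[87,92],[385,90],[400,495],[95,497]])/5.5+[222,150]
P=plane(uv,I,165);print(np.round(P,1),P.mean(0))
a=[np.arctan2(*(P[i]-P[j])[[1,0]]) for i,j in((0,3),(1,2))];b=[np.arctan2(*(P[i]-P[j])[[1,0]])-np.pi/2 for i,j in((0,1),(3,2))]
print(a,b,np.linalg.norm(P[0]-P[3]),np.linalg.norm(P[0]-P[1]))
# rack rails ends: fit rails edges
im=cv2.imread("pics/top0.png");hsv=cv2.cvtColor(im,cv2.COLOR_BGR2HSV)
m=cv2.inRange(hsv,(5,110,60),(20,255,255));m[:180]=0;m[245:]=0;m[:,:350]=0;m[:,500:]=0
r=cv2.minAreaRect(cv2.findNonZero(m));print(r)
for z in(50,65):
    q=plane(cv2.boxPoints(r),I,z);print(np.round(q,0).tolist(),q.mean(0),[np.linalg.norm(q[i]-q[i-1]) for i in range(4)])
E
```

```text
[[675.3 290.5 165. ]
 [673.6 147.5 165. ]
 [478.5 143.6 165. ]
 [480.8 287.2 165. ]] [577.07730203 217.19532045 165.        ]
[np.float64(0.01665424894071126), np.float64(0.02038271840850993)] [np.float64(-0.011606940428751544), np.float64(-0.015981646066671296)] 194.49489858377856 142.94529073427125
((419.63372802734375, 208.69512939453125), (117.12356567382812, 31.949504852294922), 4.236394882202148)
[[537.0, -40.0, 50.0], [629.0, -49.0, 50.0], [597.0, -382.0, 50.0], [506.0, -370.0, 50.0]] [ 567.04163186 -210.40105769   50.        ] [np.float64(331.89656444912), np.float64(92.06567724528097), np.float64(334.54946334033235), np.float64(91.86837708775272)]
[[536.0, -38.0, 65.0], [626.0, -48.0, 65.0], [595.0, -377.0, 65.0], [505.0, -365.0, 65.0]] [ 565.33766312 -207.17361404   65.        ] [np.float64(328.48901674832024), np.float64(91.1204484588956), np.float64(331.1146786009926), np.float64(90.925173961679)]
```

Call:
servo_tool --plan '[{"x": 0,"y": 0,"z": -40},{"x": 0,"y": 0,"z": -80},{"x": 0,"y": 0,"z": -110},{"x": 20,"y": -25,"z": -110},{"x": 45,"y": -50,"z": -110}]' --hand 0

```text
invalid input
```

Call:
servo_tool --plan '[{"x": 28,"y": -31},{"x": 56,"y": -62},{"x": 84,"y": -93},{"x": 112,"y": -124},{"x": 140,"y": -155}]'

```text
invalid input
```

Call:
servo_tool --plan '[{"x": 28,"y": -31,"wz": -6},{"x": 56,"y": -62,"wz": -12},{"x": 84,"y": -93,"wz": -18},{"x": 112,"y": -124,"wz": -24},{"x": 140,"y": -155,"wz": -30}]'

```text
invalid input
```

```bash
python3 - <<'E'
from h import *
print([a for a in dir(manip) if a[0]!='_'])
s=manip.state();print(s["clock"],s["eef_pos"],s["q"],R.from_quat(s["tcp_rot"]).as_matrix().round(3).tolist(),s["ft_force"],s["width"])
print(tool([577,217,330]))
E
```

```text
['IKError', 'camera', 'camera_info', 'finish_job', 'hold_point_z', 'state']
0.1 [ 168.34077318 -601.22815162  221.65996344] [-1.47652912e+00  5.28388125e-01  1.43377522e+00  4.12086169e-06
  1.18136213e+00 -1.78507298e-01] [[0.963, 0.269, -0.0], [0.269, -0.963, 0.002], [0.0, -0.002, -1.0]] [-0.3463364  -0.11405569 -0.58013449] 86.68823051881307
[ 614.  -678.1 -106.8]
```

Call:
servo_tool --plan '[{"x": 0,"y": 0,"z": -40,"wx": 0,"wy": 0,"wz": 0},{"x": 0,"y": 0,"z": -80,"wx": 0,"wy": 0,"wz": 0},{"x": 0,"y": 0,"z": -110,"wx": 0,"wy": 0,"wz": 0},{"x": 25,"y": -28,"z": -110,"wx": 0,"wy": 0,"wz": 0},{"x": 50,"y": -55,"z": -110,"wx": 0,"wy": 0,"wz": 0}]' --hand 0 --force 20

```text
clock: 0.52
eef_pos: [201.4, -537.1, 334.5]
tcp_rot: [0.991, 0.135, 0.0, 0.003]
ft_force: [0.8, 1.6, -0.8]
width: 61.2
grasp_force: 0.0
```

Call:
servo_tool --plan '[{"x": 28,"y": -31,"z": 0,"wx": 0,"wy": 0,"wz": 0},{"x": 56,"y": -62,"z": 0,"wx": 0,"wy": 0,"wz": 0},{"x": 84,"y": -93,"z": 0,"wx": 0,"wy": 0,"wz": 0},{"x": 112,"y": -124,"z": 0,"wx": 0,"wy": 0,"wz": 0},{"x": 140,"y": -155,"z": 0,"wx": 0,"wy": 0,"wz": 0}]'

```text
clock: 0.93
eef_pos: [294.8, -346.7, 332.2]
tcp_rot: [0.991, 0.136, -0.0, -0.0]
ft_force: [0.5, 0.1, 0.3]
width: 28.5
grasp_force: 0.0
```

Call:
servo_tool --plan '[{"x": 28,"y": -31,"z": 0,"wx": 0,"wy": 0,"wz": 0},{"x": 56,"y": -62,"z": 0,"wx": 0,"wy": 0,"wz": 0},{"x": 84,"y": -93,"z": 0,"wx": 0,"wy": 0,"wz": 0},{"x": 112,"y": -124,"z": 0,"wx": 0,"wy": 0,"wz": 0},{"x": 140,"y": -155,"z": 0,"wx": 0,"wy": 0,"wz": 0}]'

```text
clock: 1.35
eef_pos: [387.5, -160.3, 332.4]
tcp_rot: [0.991, 0.136, -0.0, -0.0]
ft_force: [1.2, -0.9, 0.5]
width: 1.5
grasp_force: 0.0
```

Call:
servo_tool --plan '[{"x": 28,"y": -31,"z": 0,"wx": 0,"wy": 0,"wz": 0},{"x": 56,"y": -62,"z": 0,"wx": 0,"wy": 0,"wz": 0},{"x": 84,"y": -93,"z": 0,"wx": 0,"wy": 0,"wz": 0},{"x": 112,"y": -124,"z": 0,"wx": 0,"wy": 0,"wz": 0},{"x": 140,"y": -155,"z": 0,"wx": 0,"wy": 0,"wz": 0}]'

```text
clock: 1.77
eef_pos: [480.4, 26.3, 332.4]
tcp_rot: [0.991, 0.136, -0.0, 0.0]
ft_force: [0.5, 0.0, -0.3]
width: 0.2
grasp_force: 0.0
```

Call:
servo_tool --plan '[{"x": 28,"y": -31,"z": 0,"wx": 0,"wy": 0,"wz": 0},{"x": 56,"y": -62,"z": 0,"wx": 0,"wy": 0,"wz": 0},{"x": 84,"y": -93,"z": 0,"wx": 0,"wy": 0,"wz": 0},{"x": 112,"y": -124,"z": 0,"wx": 0,"wy": 0,"wz": 0},{"x": 140,"y": -155,"z": 0,"wx": 0,"wy": 0,"wz": 0}]'

```text
clock: 2.18
eef_pos: [573.1, 212.8, 332.0]
tcp_rot: [0.991, 0.136, -0.001, 0.0]
ft_force: [0.6, -0.1, -0.0]
width: 0.7
grasp_force: 0.0
```

Call:
servo_tool --plan '[{"x": 0,"y": 0,"z": 0,"wx": 0,"wy": 0,"wz": -7},{"x": 0,"y": 0,"z": 0,"wx": 0,"wy": 0,"wz": -14},{"x": 0,"y": 0,"z": 0,"wx": 0,"wy": 0,"wz": -21},{"x": 0,"y": 0,"z": 0,"wx": 0,"wy": 0,"wz": -28},{"x": 0,"y": 0,"z": 0,"wx": 0,"wy": 0,"wz": -35}]'

```text
clock: 2.6
eef_pos: [572.6, 210.8, 331.7]
tcp_rot: [0.903, 0.431, -0.001, -0.0]
ft_force: [0.5, 0.0, 0.1]
width: -0.0
grasp_force: 0.0
```

Call:
servo_tool --plan '[{"x": 0,"y": 0,"z": 0,"wx": 0,"wy": 0,"wz": -7},{"x": 0,"y": 0,"z": 0,"wx": 0,"wy": 0,"wz": -14},{"x": 0,"y": 0,"z": 0,"wx": 0,"wy": 0,"wz": -21},{"x": 0,"y": 0,"z": 0,"wx": 0,"wy": 0,"wz": -28},{"x": 0,"y": 0,"z": 0,"wx": 0,"wy": 0,"wz": -35}]'

```text
clock: 3.02
eef_pos: [572.6, 210.6, 331.9]
tcp_rot: [0.732, 0.682, -0.001, -0.0]
ft_force: [-0.2, -0.2, 0.7]
width: 0.5
grasp_force: 0.0
```

Call:
servo_tool --plan '[{"x": 0,"y": 0,"z": 0,"wx": 0,"wy": 0,"wz": -4},{"x": 0,"y": 0,"z": 0,"wx": 0,"wy": 0,"wz": -4},{"x": 0,"y": 0,"z": 0,"wx": 0,"wy": 0,"wz": -4}]'

```text
clock: 3.27
eef_pos: [572.8, 210.6, 332.1]
tcp_rot: [0.71, 0.704, -0.0, -0.0]
ft_force: [-0.2, -0.3, -0.3]
width: 0.5
grasp_force: 0.0
```

```bash
cat >> h.py <<'E'
import json
def log():
    s=manip.state();open("log.jsonl","a").write(json.dumps([list(s["q"]),list(s["eef_pos"]),list(s["tcp_rot"])])+"\n")
    print(round(s["clock"],2),s["eef_pos"].round(1),s["q"].round(3),R.from_quat(s["tcp_rot"]).as_matrix().round(3).tolist(),s["ft_force"].round(1),round(s["width"],1),round(s["grasp_force"],1));return s
E
python3 - <<'E'
from h import *
log();im,I=grab("wrist","w1");print(tool([577,217,190]))
E
```

```text
3.27 [572.8 210.6 332.1] [0.169 0.407 1.328 0.    1.407 0.178] [[0.008, 1.0, -0.001], [1.0, -0.008, -0.0], [-0.0, -0.001, -1.0]] [-0.2 -0.3 -0.3] 0.5 0.0
[  6.5   4.2 142.2]
```

View pics/w1.png

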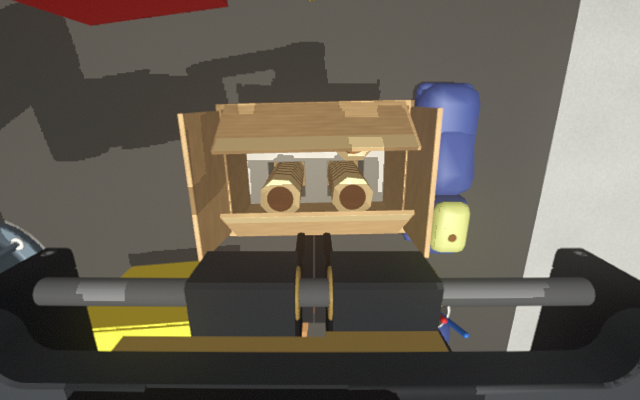

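The wrist view shows the carton with the left flap at the top (315,125), the right flap (315,222) nearer, short flaps upright at (200,180) and (428,180), and two rollers at (282,190) and (350,190). The blue clog is at (450,140). Next I push the flaps out from the inside.

Call:
servo_tool --plan '[{"x": 7,"y": 4,"z": 30,"wx": 0,"wy": 0,"wz": 0},{"x": 7,"y": 4,"z": 65,"wx": 0,"wy": 0,"wz": 0},{"x": 7,"y": 4,"z": 100,"wx": 0,"wy": 0,"wz": 0},{"x": 7,"y": 4,"z": 125,"wx": 0,"wy": 0,"wz": 0},{"x": 7,"y": 4,"z": 141,"wx": 0,"wy": 0,"wz": 0}]'

```text
clock: 3.73
eef_pos: [575.0, 217.2, 188.0]
tcp_rot: [0.71, 0.704, -0.002, -0.002]
ft_force: [-0.4, -0.1, -1.2]
width: 0.6
grasp_force: 0.0
```

Call:
servo_tool --plan '[{"x": 15,"y": 0,"z": 0,"wx": 0,"wy": 0,"wz": 0},{"x": 30,"y": 0,"z": 0,"wx": 0,"wy": 0,"wz": 0},{"x": 45,"y": 0,"z": 0,"wx": 0,"wy": 0,"wz": 0},{"x": 60,"y": 0,"z": 0,"wx": 0,"wy": 0,"wz": 0},{"x": 75,"y": 0,"z": 0,"wx": 0,"wy": 0,"wz": 0}]'

```text
clock: 4.15
eef_pos: [578.3, 294.9, 193.3]
tcp_rot: [0.709, 0.705, 0.001, 0.001]
ft_force: [0.2, -0.5, -0.3]
width: 0.6
grasp_force: 0.5
```

Call:
servo_tool --plan '[{"x": 10,"y": 0,"z": 0,"wx": 0,"wy": 0,"wz": 0},{"x": 20,"y": 0,"z": 0,"wx": 0,"wy": 0,"wz": 0},{"x": 30,"y": 0,"z": 0,"wx": 0,"wy": 0,"wz": 0},{"x": 38,"y": 0,"z": 0,"wx": 0,"wy": 0,"wz": 0},{"x": 38,"y": 0,"z": 0,"wx": 0,"wy": 0,"wz": 0}]'

```text
clock: 4.57
eef_pos: [577.8, 332.5, 191.7]
tcp_rot: [0.709, 0.705, 0.001, -0.0]
ft_force: [-0.6, 0.4, -0.6]
width: 0.5
grasp_force: 0.0
```

```bash
python3 - <<'E'
from h import *
log();im,I=grab("wrist","w2")
E
```

```text
4.57 [577.8 332.5 191.7] [3.550e-01 6.170e-01 1.352e+00 1.000e-03 1.172e+00 3.590e-01] [[0.005, 1.0, 0.001], [1.0, -0.005, 0.001], [0.001, 0.001, -1.0]] [-0.6  0.4 -0.6] 0.5 0.0
```

View pics/w2.png

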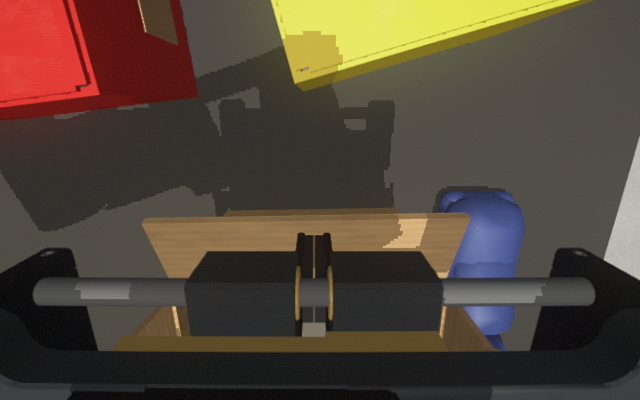

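The left flap is now folded outwards (edge at row 215). The right flap is next, then far, then near.

Call:
servo_tool --plan '[{"x": -25,"y": 0,"z": 0,"wx": 0,"wy": 0,"wz": 0},{"x": -50,"y": 0,"z": 0,"wx": 0,"wy": 0,"wz": 0},{"x": -75,"y": 0,"z": 0,"wx": 0,"wy": 0,"wz": 0},{"x": -100,"y": 0,"z": 0,"wx": 0,"wy": 0,"wz": 0},{"x": -115,"y": 0,"z": 0,"wx": 0,"wy": 0,"wz": 0}]'

```text
clock: 5.03
eef_pos: [576.9, 212.7, 191.5]
tcp_rot: [0.71, 0.704, -0.001, 0.0]
ft_force: [1.2, 0.2, -0.1]
width: 0.3
grasp_force: 0.0
```

Call:
servo_tool --plan '[{"x": -15,"y": 0,"z": 0,"wx": 0,"wy": 0,"wz": 0},{"x": -30,"y": 0,"z": 0,"wx": 0,"wy": 0,"wz": 0},{"x": -45,"y": 0,"z": 0,"wx": 0,"wy": 0,"wz": 0},{"x": -60,"y": 0,"z": 0,"wx": 0,"wy": 0,"wz": 0},{"x": -75,"y": 0,"z": 0,"wx": 0,"wy": 0,"wz": 0}]'

```text
clock: 5.45
eef_pos: [576.6, 140.2, 191.6]
tcp_rot: [0.709, 0.705, 0.0, -0.0]
ft_force: [-1.3, 1.3, -0.5]
width: 0.9
grasp_force: 0.5
```

Call:
servo_tool --plan '[{"x": -10,"y": 0,"z": 0,"wx": 0,"wy": 0,"wz": 0},{"x": -20,"y": 0,"z": 0,"wx": 0,"wy": 0,"wz": 0},{"x": -30,"y": 0,"z": 0,"wx": 0,"wy": 0,"wz": 0},{"x": -40,"y": 0,"z": 0,"wx": 0,"wy": 0,"wz": 0},{"x": -40,"y": 0,"z": 0,"wx": 0,"wy": 0,"wz": 0}]'

```text
clock: 5.87
eef_pos: [576.5, 98.8, 191.5]
tcp_rot: [0.71, 0.704, -0.0, 0.0]
ft_force: [-0.6, 0.7, 0.5]
width: 0.1
grasp_force: 0.0
```

Call:
servo_tool --plan '[{"x": 25,"y": 0,"z": 0,"wx": 0,"wy": 0,"wz": 0},{"x": 50,"y": 0,"z": 0,"wx": 0,"wy": 0,"wz": 0},{"x": 75,"y": 0,"z": 0,"wx": 0,"wy": 0,"wz": 0},{"x": 100,"y": 10,"z": 0,"wx": 0,"wy": 0,"wz": 0},{"x": 115,"y": 35,"z": 0,"wx": 0,"wy": 0,"wz": 0}]'

```text
clock: 6.28
eef_pos: [608.7, 218.4, 191.4]
tcp_rot: [0.708, 0.706, -0.001, -0.002]
ft_force: [0.8, -0.7, -0.6]
width: 0.5
grasp_force: 0.0
```

Call:
servo_tool --plan '[{"x": 0,"y": 15,"z": 0,"wx": 0,"wy": 0,"wz": 0},{"x": 0,"y": 30,"z": 0,"wx": 0,"wy": 0,"wz": 0},{"x": 0,"y": 45,"z": 0,"wx": 0,"wy": 0,"wz": 0},{"x": 0,"y": 60,"z": 0,"wx": 0,"wy": 0,"wz": 0},{"x": 0,"y": 75,"z": 0,"wx": 0,"wy": 0,"wz": 0}]'

```text
clock: 6.7
eef_pos: [686.6, 215.5, 190.9]
tcp_rot: [0.709, 0.705, -0.001, -0.001]
ft_force: [-1.4, 0.4, 0.4]
width: 0.2
grasp_force: 0.4
```

Call:
servo_tool --plan '[{"x": 0,"y": 10,"z": 0,"wx": 0,"wy": 0,"wz": 0},{"x": 0,"y": 20,"z": 0,"wx": 0,"wy": 0,"wz": 0},{"x": 0,"y": 30,"z": 0,"wx": 0,"wy": 0,"wz": 0},{"x": 0,"y": 30,"z": 0,"wx": 0,"wy": 0,"wz": 0},{"x": 0,"y": 0,"z": 0,"wx": 0,"wy": 0,"wz": 0}]'

```text
clock: 7.12
eef_pos: [692.0, 214.2, 190.7]
tcp_rot: [0.71, 0.704, 0.002, 0.002]
ft_force: [1.6, 0.6, 0.1]
width: 0.4
grasp_force: 0.0
```

Call:
servo_tool --plan '[{"x": 0,"y": -35,"z": 0,"wx": 0,"wy": 0,"wz": 0},{"x": 0,"y": -70,"z": 0,"wx": 0,"wy": 0,"wz": 0},{"x": 0,"y": -105,"z": 0,"wx": 0,"wy": 0,"wz": 0},{"x": 0,"y": -140,"z": 0,"wx": 0,"wy": 0,"wz": 0},{"x": 0,"y": -160,"z": 0,"wx": 0,"wy": 0,"wz": 0}]'

```text
clock: 7.53
eef_pos: [521.4, 216.0, 191.3]
tcp_rot: [0.709, 0.705, -0.002, -0.002]
ft_force: [-1.1, 0.4, -0.5]
width: 0.3
grasp_force: 0.0
```

Call:
servo_tool --plan '[{"x": 0,"y": -15,"z": 0,"wx": 0,"wy": 0,"wz": 0},{"x": 0,"y": -30,"z": 0,"wx": 0,"wy": 0,"wz": 0},{"x": 0,"y": -45,"z": 0,"wx": 0,"wy": 0,"wz": 0},{"x": 0,"y": -60,"z": 0,"wx": 0,"wy": 0,"wz": 0},{"x": 0,"y": -75,"z": 0,"wx": 0,"wy": 0,"wz": 0}]'

```text
clock: 7.95
eef_pos: [451.3, 216.6, 191.9]
tcp_rot: [0.709, 0.705, 0.001, 0.0]
ft_force: [0.9, -0.8, -0.1]
width: 0.5
grasp_force: 0.2
```

Call:
servo_tool --plan '[{"x": 0,"y": -10,"z": 0,"wx": 0,"wy": 0,"wz": 0},{"x": 0,"y": -20,"z": 0,"wx": 0,"wy": 0,"wz": 0},{"x": 0,"y": -30,"z": 0,"wx": 0,"wy": 0,"wz": 0},{"x": 0,"y": -40,"z": 0,"wx": 0,"wy": 0,"wz": 0},{"x": 0,"y": -40,"z": 0,"wx": 0,"wy": 0,"wz": 0}]'

```text
clock: 8.37
eef_pos: [409.2, 216.5, 191.3]
tcp_rot: [0.709, 0.705, -0.001, -0.001]
ft_force: [-0.6, -0.7, -0.1]
width: 0.8
grasp_force: 0.0
```

Call:
servo_tool --plan '[{"x": -5,"y": 35,"z": -30,"wx": 0,"wy": 0,"wz": 0},{"x": -20,"y": 70,"z": -60,"wx": 0,"wy": 0,"wz": 0},{"x": -50,"y": 100,"z": -80,"wx": 0,"wy": 0,"wz": 0},{"x": -70,"y": 125,"z": -100,"wx": 0,"wy": 0,"wz": 0},{"x": -90,"y": 138,"z": -130,"wx": 0,"wy": 0,"wz": 0}]'

```text
clock: 8.78
eef_pos: [548.1, 128.5, 315.5]
tcp_rot: [0.709, 0.705, -0.001, -0.0]
ft_force: [2.0, 0.9, -0.5]
width: 0.6
grasp_force: 0.0
```

```bash
python3 - <<'E'
from h import *
log();im,I=grab("wrist","w3")
t,_=grab("top","t3")
E
```

```text
8.78 [548.1 128.5 315.5] [ 0.032  0.348  1.469 -0.     1.326  0.039] [[0.007, 1.0, -0.001], [1.0, -0.007, -0.0], [-0.0, -0.001, -1.0]] [ 2.   0.9 -0.5] 0.6 0.0
```

View pics/w3.png

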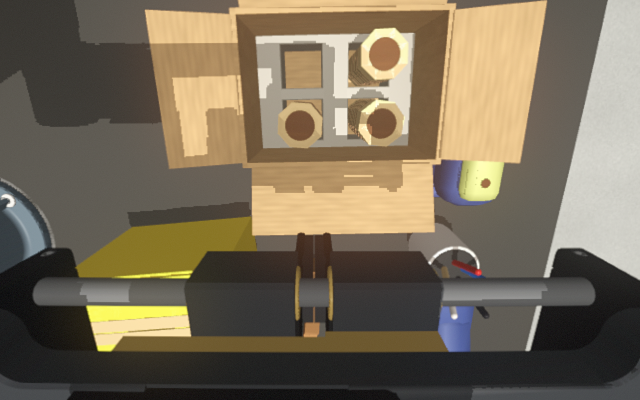

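All four flaps are folded back. The rollers are at (384,53), (380,123) and (300,125), and the near-left pocket is empty. Next I measure them and take a few tilted samples for a kinematic model.

```bash
python3 - <<'E'
from h import *
im=cv2.imread("pics/w3.png");I=info("wrist")
c=np.array([[238,10],[450,8],[440,160],[244,163]],float);P=plane(c,I,165);print(P.round(1),P.mean(0))
hsv=cv2.cvtColor(im,cv2.COLOR_BGR2HSV)
for u,v in((384,53),(380,123),(300,125)):
    print(hsv[v,u],hsv[v-19,u],hsv[v,u-19])
    m=cv2.inRange(hsv,(0,60,0),(20,255,125));w=np.zeros_like(m);cv2.circle(w,(u,v),19,255,-1);m&=w
    k,l,st,ce=cv2.connectedComponentsWithStats(m);j=1+np.argmax(st[1:,4]);print(st[j],ce[j],plane(ce[j],I,156).round(1))
cv2.imwrite("pics/c3.png",cv2.resize(im[15:165,245:445],None,fx=4,fy=4,interpolation=cv2.INTER_CUBIC))
E
```

```text
[[489.9 288.  165. ]
 [680.9 288.5 165. ]
 [686.4 149.5 165. ]
 [485.  148.9 165. ]] [585.54401454 218.74903643 165.        ]
[ 13 134 164] [ 27  62 253] [ 20  81 253]Traceback (most recent call last):
  File "<stdin>", line 8, in <module>
    return _wrapfunc(a, 'argmax', axis=axis, out=out, **kwds)
    return bound(*args, **kwds)
ValueError: attempt to get argmax of an empty sequence
```

Call:
servo_tool --plan '[{"x": 0,"y": 0,"z": 0,"wx": 0,"wy": 7,"wz": 0},{"x": 0,"y": 0,"z": 0,"wx": 0,"wy": 14,"wz": 0},{"x": 0,"y": 0,"z": 0,"wx": 0,"wy": 21,"wz": 0},{"x": 0,"y": 0,"z": 0,"wx": 0,"wy": 28,"wz": 0},{"x": 0,"y": 0,"z": 0,"wx": 0,"wy": 35,"wz": 0}]'

```text
clock: 9.3
eef_pos: [546.5, 130.1, 316.5]
tcp_rot: [0.676, 0.672, 0.216, -0.213]
ft_force: [-0.8, 0.4, -1.1]
width: 0.6
grasp_force: 0.0
```

```bash
python3 -c "
from h import *
log()"
```

```text
9.3 [546.5 130.1 316.5] [-0.29   0.378  1.585  0.598  1.406 -0.453] [[0.004, 1.0, 0.006], [0.816, -0.007, 0.578], [0.578, 0.002, -0.816]] [-0.8  0.4 -1.1] 0.6 0.0
```

Call:
servo_tool --plan '[{"x": 0,"y": 0,"z": 0,"wx": -7,"wy": 0,"wz": 0},{"x": 0,"y": 0,"z": 0,"wx": -14,"wy": 0,"wz": 0},{"x": 0,"y": 0,"z": 0,"wx": -21,"wy": 0,"wz": 0},{"x": 0,"y": 0,"z": 0,"wx": -28,"wy": 0,"wz": 0},{"x": 0,"y": 0,"z": 0,"wx": -28,"wy": 0,"wz": 0}]'

```text
clock: 9.72
eef_pos: [538.2, 133.0, 311.8]
tcp_rot: [0.71, 0.6, 0.367, -0.047]
ft_force: [-2.3, 1.7, -0.5]
width: 0.4
grasp_force: 0.0
```

```bash
python3 -c "
from h import *
log()"; cat log.jsonl
```

```text
9.72 [538.2 133.  311.8] [-0.338  0.21   1.962  0.956  0.884 -0.774] [[0.011, 0.885, 0.465], [0.817, -0.276, 0.506], [0.577, 0.374, -0.727]] [-2.3  1.7 -0.5] 0.4 0.0
[[0.16939230905308053, 0.40677286656454326, 1.3284202861976206, 2.30738461565379e-06, 1.4074353349989555, 0.17784128657898243], [572.7684429094809, 210.57379896610806, 332.0925912143085], [0.7100876646324943, 0.7041130877191469, -0.0004233267744415325, -0.0002983853569752819]]
[[0.3545855650029533, 0.6165224028677468, 1.3517533246741416, 0.0009174449709306813, 1.1723602944805402, 0.35929577174670774], [577.7524281572483, 332.5422413356073, 191.65397918970544], [0.7088953797441147, 0.7053133579962823, 0.0006107709101102533, -0.00018592566011155903]]
[[0.0320086485358281, 0.34751364163088955, 1.469421540798882, -0.0002785944358689117, 1.3258638243006369, 0.03876413459392269], [548.1416236550059, 128.52555166527677, 315.4858926126326], [0.7094671704683194, 0.7047382151895301, -0.0005334364350732615, -0.0003122894840058124]]
[[-0.28957425858860036, 0.37751472487863874, 1.5850839192720299, 0.5984048720242173, 1.4056240941064195, -0.4534780118783646], [546.4527366231226, 130.11329934222942, 316.5065139203214], [0.6759417731967821, 0.6716483520837636, 0.21602162704486544, -0.21289872484269087]]
[[-0.3381157524981732, 0.20982347469301202, 1.9620375670935197, 0.95571353686634, 0.8842630135204429, -0.7741529091137982], [538.1628784164644, 132.97348821556562, 311.7569272269548], [0.7095718949717651, 0.5998145187912036, 0.36681637801219363, -0.04664776238439247]]
```

```bash
cat > kin.py <<'E'
import numpy as np,json
from scipy.spatial.transform import Rotation as R
from scipy.optimize import least_squares
LIM=np.array([[-3.08,3.08],[-.75,2.2],[.22,2.44],[-1.43,4.57],[0,2.65],[-2.85,2.85]])
def fk(q,p):
    a1,off,H,L2,a3,L3,d6=p
    e=lambda ax,a:R.from_euler(ax,a)
    A=e('z',q[0]);B=A*e('y',q[1]);C=B*e('y',q[2]);D=C*e('z',q[3])*e('y',q[4])
    pos=A.apply([a1,off,H])+B.apply([0,0,L2])+C.apply([a3,0,L3])+D.apply([0,0,d6])
    return pos,D*e('z',q[5]+np.pi/2)
def fit():
    S=[json.loads(l) for l in open("log.jsonl")]
    S.append([[-1.47653,.528388,1.433775,0,1.181362,-.178507],[168.34,-601.23,221.66],[0.9907,0.13598,0,-0.00108]])
    f=lambda p:np.concatenate([np.r_[fk(s[0],p)[0]-s[1],300*(fk(s[0],p)[1].inv()*R.from_quat(s[2])).as_rotvec()] for s in S])
    r=least_squares(f,[0,110,330,330,0,330,200]);return r.x,f(r.x)
def ik(pos,rot,p,q0):
    f=lambda q:(lambda a:np.r_[(a[0]-pos)/300,(rot.inv()*a[1]).as_rotvec()])(fk(q,p))
    r=least_squares(f,np.clip(q0,LIM[:,0]+1e-3,LIM[:,1]-1e-3),bounds=(LIM[:,0],LIM[:,1]));return r.x,np.abs(r.fun).max()
E
python3 - <<'E'
from kin import *
p,res=fit();print(p.round(1),np.abs(res).max());np.save("p.npy",p)
yaw=-.095;rx=np.array([np.cos(yaw),np.sin(yaw),0]);ry=np.array([-rx[1],rx[0],0])
c=np.array([566,-208,0.])
rng=np.random.default_rng(0)
def sols(pos,rot):
    out=[]
    for k in range(40):
        q0=LIM[:,0]+rng.random(6)*(LIM[:,1]-LIM[:,0]);q,e=ik(pos,rot,p,q0)
        if e<1e-4 and not any(np.abs(q-o).max()<.02 for o in out):out.append(q)
    return out
for s in(1,-1):
  for t in(1,-1):
    for tilt in(0,25):
      for yy in(-114,114):
        z=s*rx*np.cos(np.radians(tilt))-np.array([0,0,1])*np.sin(np.radians(tilt));y=t*ry
        M=R.from_matrix(np.c_[np.cross(y,z),y,z])
        pos=c+ry*yy-s*rx*44+[0,0,69]
        print(s,t,tilt,yy,[o.round(2).tolist() for o in sols(pos,M)])
E
```

```text
[ -0.  111.  274.2 588.  114.1 391.7 305.5] 0.07149906097909028
1 1 0 -114 [[-1.27, 1.35, 2.12, 1.95, 1.7, 1.26]]
1 1 0 114 [[-0.75, 1.65, 2.38, 2.26, 2.24, 0.92]]
1 1 25 -114 [[-1.19, 1.02, 2.2, 2.08, 1.17, 1.49]]
1 1 25 114 []
1 -1 0 -114 [[-1.27, 1.35, 2.12, 1.95, 1.7, -1.88]]
1 -1 0 114 [[-0.75, 1.65, 2.38, 2.26, 2.24, -2.22]]
1 -1 25 -114 [[-1.19, 1.02, 2.2, 2.08, 1.17, -1.65]]
1 -1 25 114 []
-1 1 0 -114 []
-1 1 0 114 []
-1 1 25 -114 [[-0.5, 1.37, 0.41, -0.55, 2.39, -2.17]]
-1 1 25 114 [[-0.26, 1.29, 0.61, -0.21, 2.35, -1.79]]
-1 -1 0 -114 []
-1 -1 0 114 []
-1 -1 25 -114 [[-0.5, 1.37, 0.41, -0.55, 2.39, 0.97]]
-1 -1 25 114 [[-0.26, 1.29, 0.61, -0.21, 2.35, 1.35]]
```

```bash
cat >> kin.py <<'E'
def rot(h,th,t):
    "tool z: azimuth h(deg), th deg below horizontal; tool y horizontal, side t"
    a,b=np.radians([h,th]);z=np.array([np.cos(a)*np.cos(b),np.sin(a)*np.cos(b),-np.sin(b)]);y=t*np.array([-np.sin(a),np.cos(a),0])
    return R.from_matrix(np.c_[np.cross(y,z),y,z])
E
python3 - <<'E'
from kin import *
p=np.load("p.npy");rng=np.random.default_rng(0)
def sols(pos,M,n=14):
    out=[]
    for k in range(n):
        q0=LIM[:,0]+rng.random(6)*(LIM[:,1]-LIM[:,0]);q,e=ik(pos,M,p,q0)
        if e<1e-4 and not any(np.abs(q-o).max()<.02 for o in out):out.append(q)
    return [o.round(2).tolist() for o in out]
print("carton: tool z tilted 20 toward +-y")
for x,y in((618,185),(536,185),(618,249)):
  for h in(90,-90):
    for t in(1,-1):
      print(x,y,h,t,sols(np.array([x,y,125]),rot(h,70,t)))
print("stage")
for h in range(-180,180,45):
  for t in(1,-1):
    print(h,t,sols(np.array([450,-540,20]),rot(h,35,t)))
E
```

```text
carton: tool z tilted 20 toward +-y
618 185 90 1 []
618 185 90 -1 [[-0.05, 0.67, 1.53, 0.42, 1.0, -0.29]]
618 185 -90 1 [[0.27, 0.74, 1.37, -0.37, 1.16, 0.44]]
618 185 -90 -1 [[0.27, 0.74, 1.37, -0.37, 1.16, -2.7]]
536 185 90 1 [[-0.06, 0.59, 1.74, 0.46, 0.89, 2.78]]
536 185 90 -1 [[-0.06, 0.59, 1.74, 0.46, 0.89, -0.36]]
536 185 -90 1 [[0.31, 0.65, 1.57, -0.38, 1.06, 0.52]]
536 185 -90 -1 [[0.31, 0.65, 1.57, -0.38, 1.06, -2.62]]
618 249 90 1 []
618 249 90 -1 [[0.05, 0.68, 1.5, 0.42, 0.98, -0.19]]
618 249 -90 1 [[0.36, 0.77, 1.28, -0.35, 1.23, 0.5]]
618 249 -90 -1 [[0.36, 0.77, 1.28, -0.35, 1.23, -2.64]]
stage
-180 1 [[-0.78, 1.26, 0.71, -0.65, 1.89, 0.82]]
-180 -1 [[-0.78, 1.26, 0.71, -0.65, 1.89, -2.32]]
-135 1 [[-0.68, 1.08, 1.27, -1.05, 1.22, 0.72]]
-135 -1 [[-0.68, 1.08, 1.27, -1.05, 1.22, -2.42]]
-90 1 [[-0.78, 0.98, 1.79, 4.2, 0.73, 1.18]]
-90 -1 [[-0.78, 0.98, 1.79, 4.2, 0.73, -1.96]]
-45 1 [[-1.17, 0.98, 2.0, 2.7, 0.81, 1.66]]
-45 -1 [[-1.17, 0.98, 2.0, 2.7, 0.81, -1.49]]
0 1 [[-1.41, 0.99, 1.69, 1.4, 0.96, 2.14]]
0 -1 [[-1.41, 0.99, 1.69, 1.4, 0.96, -1.0]]
45 1 [[-1.35, 1.12, 1.14, 0.76, 1.55, 2.28]]
45 -1 [[-1.35, 1.12, 1.14, 0.76, 1.55, -0.86]]
90 1 [[-1.18, 1.31, 0.59, 0.38, 2.13, 2.02]]
90 -1 [[-1.18, 1.31, 0.59, 0.38, 2.13, -1.12]]
135 1 [[-0.97, 1.4, 0.34, -0.21, 2.34, 1.32]]
135 -1 [[-0.97, 1.4, 0.34, -0.21, 2.34, -1.82]]
```

```bash
cat > pl.py <<'E'
from h import *
from kin import rot,ik,fk,LIM
from scipy.spatial.transform import Slerp
P=np.load("p.npy")
def plan(wps,dp=40,dr=7.0):
    s=manip.state();p0,r0,q=s["eef_pos"],R.from_quat(s["tcp_rot"]),s["q"]
    for pos,r in wps:
        pos=np.array(pos,float);n=max(1,int(np.ceil(max(np.linalg.norm(pos-p0)/dp,np.degrees((r0.inv()*r).magnitude())/dr)-.05)))
        S=Slerp([0,1],R.concatenate([r0,r]));k=0;print("->",pos.round(1))
        pc,rc=p0,r0
        while k<n:
            j=min(k+5,n);pj=p0+(pos-p0)*j/n;rj=S(j/n)
            q2,e=ik(pj,rj,P,q)
            print(f"  rows {j-k}",rc.inv().apply(pj-pc).round(1),np.degrees((rc.inv()*rj).as_rotvec()).round(1),"q",q2.round(2),"" if e<1e-3 else f"IKERR {e:.3f}", f"dq {np.abs(q2-q).max():.2f}")
            q=q2;pc,rc=pj,rj;k=j
        p0,r0=pos,r
E
python3 - <<'E'
from pl import *
log()
plan([([577,140,310],rot(-90,105,1))])
E
```

```text
9.72 [538.2 133.  311.8] [-0.338  0.21   1.962  0.956  0.884 -0.774] [[0.011, 0.885, 0.465], [0.817, -0.276, 0.506], [0.577, 0.374, -0.727]] [-2.3  1.7 -0.5] 0.4 0.0
-> [577. 140. 310.]
  rows 5 [ 5.2 31.8 22.9] [ 27.3 -19.7  -5.5] q [-0.09  0.39  1.45  0.27  1.33 -0.15]  dq 0.69
```

Call:
servo_tool --plan '[{"x": 3,"y": 16,"z": 11,"wx": 13,"wy": -10,"wz": -3},{"x": 5,"y": 32,"z": 23,"wx": 27.3,"wy": -19.7,"wz": -5.5},{"x": 5,"y": 32,"z": 23,"wx": 27.3,"wy": -19.7,"wz": -5.5},{"x": 5,"y": 32,"z": 23,"wx": 27.3,"wy": -19.7,"wz": -5.5},{"x": 5,"y": 32,"z": 23,"wx": 27.3,"wy": -19.7,"wz": -5.5}]' --hand 68

```text
clock: 10.13
eef_pos: [587.7, 136.0, 316.1]
tcp_rot: [0.701, 0.702, 0.091, -0.085]
ft_force: [-0.1, 1.2, -0.7]
width: 26.2
grasp_force: 0.0
```

Call:
servo_tool --plan '[{"x": 0,"y": 0,"z": 0,"wx": 0,"wy": 0,"wz": 0},{"x": 0,"y": 0,"z": 0,"wx": 0,"wy": 0,"wz": 0},{"x": 0,"y": 0,"z": 0,"wx": 0,"wy": 0,"wz": 0}]'

```text
clock: 10.38
eef_pos: [584.8, 136.8, 313.6]
tcp_rot: [0.701, 0.701, 0.094, -0.088]
ft_force: [0.9, 0.1, 0.2]
width: 45.5
grasp_force: 0.0
```

```bash
python3 - <<'E'
from h import *
log();im,I=grab("wrist","w4")
for t in ((618,185),(536,185),(618,249)):print(t,proj([[*t,156]],I))
hsv=cv2.cvtColor(im,cv2.COLOR_BGR2HSV)
m=cv2.inRange(hsv,(0,90,40),(18,255,190))
k,l,st,ce=cv2.connectedComponentsWithStats(cv2.morphologyEx(m,cv2.MORPH_OPEN,np.ones((3,3))))
for s,c in zip(st[1:],ce[1:]):
    if 150<s[4]<1500:print(s,c.round(1),plane(c,I,156)[0].round(1))
cv2.imwrite("pics/w4b.png",im)
E
```

```text
10.38 [584.8 136.8 313.6] [-0.09   0.391  1.434  0.265  1.339 -0.154] [[-0.001, 1.0, 0.009], [0.967, -0.001, 0.255], [0.255, 0.009, -0.967]] [0.9 0.1 0.2] 45.5 0.0
(618, 185) [[342.87750605 175.30109164]]
(536, 185) [[265.85199078 175.33707185]]
(618, 249) [[343.05689294 114.69365263]]
[328  98  27  27 590] [341.  110.9] [615.8 253.  156. ]
[317 118  21  28 278] [324.6 134.7] [598.5 227.9 156. ]
[328 158  28  28 612] [341.3 171.8] [616.4 188.7 156. ]
[251 160  28  28 622] [264.6 173.4] [534.6 187.1 156. ]
[278 160  16  33 276] [288.1 179.1] [559.6 181.  156. ]
[283 322  55  15 578] [308.4 330.7] [581.1  15.9 156. ]
```

View pics/w4.png

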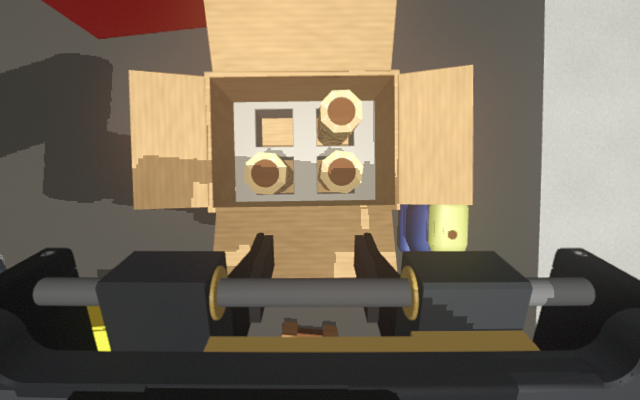

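Roller tops are A (616,189), B (535,187) and C (616,253), all in mm. I'll grasp A with a 15° lean.

```bash
python3 - <<'E'
from pl import *
r=rot(-90,105,1)
plan([([616.4,193.6,215],r),([616.4,193.6,123.6],r)])
E
```

```text
-> [616.4 193.6 215. ]
  rows 3 [ 30.1  31.2 110.2] [0.5 0.2 0. ] q [ 0.01  0.55  1.45  0.29  1.16 -0.11]  dq 0.18
-> [616.4 193.6 123.6]
  rows 3 [-23.7   0.   88.3] [0. 0. 0.] q [ 0.01  0.66  1.52  0.32  0.98 -0.17]  dq 0.18
```

Call:
servo_tool --plan '[{"x": 30,"y": 31,"z": 35,"wx": 0.5,"wy": 0.2,"wz": 0},{"x": 30,"y": 31,"z": 70,"wx": 0.5,"wy": 0.2,"wz": 0},{"x": 30,"y": 31,"z": 110,"wx": 0.5,"wy": 0.2,"wz": 0},{"x": 30,"y": 31,"z": 110,"wx": 0.5,"wy": 0.2,"wz": 0},{"x": 30,"y": 31,"z": 110,"wx": 0.5,"wy": 0.2,"wz": 0}]'

```text
clock: 10.85
eef_pos: [614.5, 193.3, 213.5]
tcp_rot: [0.701, 0.701, 0.09, -0.094]
ft_force: [0.5, -0.0, 0.5]
width: 67.5
grasp_force: 0.0
```

Call:
servo_tool --plan '[{"x": 0,"y": 0,"z": 0,"wx": 0,"wy": 0,"wz": 0},{"x": 0,"y": 0,"z": 0,"wx": 0,"wy": 0,"wz": 0},{"x": 0,"y": 0,"z": 0,"wx": 0,"wy": 0,"wz": 0}]'

```text
clock: 11.1
eef_pos: [618.9, 192.9, 219.0]
tcp_rot: [0.701, 0.702, 0.095, -0.089]
ft_force: [0.2, -0.1, -0.7]
width: 67.6
grasp_force: 0.0
```

```bash
python3 - <<'E'
from pl import *
log();im,I=grab("wrist")
hsv=cv2.cvtColor(im,cv2.COLOR_BGR2HSV)
m=cv2.inRange(hsv,(0,90,40),(18,255,190))
k,l,st,ce=cv2.connectedComponentsWithStats(cv2.morphologyEx(m,cv2.MORPH_OPEN,np.ones((3,3))))
for s,c in zip(st[1:],ce[1:]):
    if 300<s[4]<2500 and s[2]<1.3*s[3]<1.7*s[2]:print(s,c.round(1),plane(c,I,156)[0].round(1))
plan([([616.4,193.6,123.6],rot(-90,105,1))])
E
```

```text
11.1 [618.9 192.9 219. ] [ 0.005  0.546  1.441  0.285  1.161 -0.111] [[-0.002, 1.0, 0.007], [0.966, 0.0, 0.258], [0.258, 0.007, -0.966]] [ 0.2 -0.1 -0.7] 67.6 0.0
[ 290  138   38   38 1142] [308.3 156.6] [616.  253.1 156. ]
[223 164  33  26 778] [238.8 176.1] [562.9 238.2 156. ]
[210 203  47  37 905] [237.8 217.4] [561.8 206.5 156. ]
[ 290  221   39   39 1209] [308.9 240. ] [616.5 189.1 156. ]
[ 184  223   39   39 1198] [203.2 241.9] [534.9 187.5 156. ]
-> [616.4 193.6 123.6]
  rows 3 [-24.  -3.  92.] [0.4 0.  0.1] q [ 0.01  0.66  1.52  0.32  0.98 -0.17]  dq 0.18
```

Call:
servo_tool --plan '[{"x": -8,"y": -2,"z": 30,"wx": 0.4,"wy": 0,"wz": 0},{"x": -16,"y": -2,"z": 60,"wx": 0.4,"wy": 0,"wz": 0},{"x": -20,"y": -2,"z": 80,"wx": 0.4,"wy": 0,"wz": 0},{"x": -24,"y": -2,"z": 92,"wx": 0.4,"wy": 0,"wz": 0},{"x": -24,"y": -2,"z": 92,"wx": 0.4,"wy": 0,"wz": 0}]'

```text
clock: 11.57
eef_pos: [614.4, 193.8, 119.1]
tcp_rot: [0.7, 0.702, 0.089, -0.095]
ft_force: [0.2, -0.9, 0.6]
width: 67.9
grasp_force: 0.0
```

Call:
servo_tool --plan '[{"x": 0,"y": 0,"z": 0,"wx": 0,"wy": 0,"wz": 0},{"x": 0,"y": 0,"z": 0,"wx": 0,"wy": 0,"wz": 0},{"x": 0,"y": 0,"z": 0,"wx": 0,"wy": 0,"wz": 0},{"x": 0,"y": 0,"z": 0,"wx": 0,"wy": 0,"wz": 0},{"x": 0,"y": 0,"z": 0,"wx": 0,"wy": 0,"wz": 0}]' --hand 30 --force 45

```text
clock: 11.98
eef_pos: [616.4, 194.5, 122.4]
tcp_rot: [0.7, 0.702, 0.091, -0.093]
ft_force: [0.6, -0.3, 2.9]
width: 44.3
grasp_force: 45.0
```

```bash
python3 - <<'E'
from pl import *
s=log();x,y,z=s["eef_pos"]
r=rot(-90,105,1)
plan([([x,y,z+60],r),([x-40,y-20,310],r),([480,-150,310],rot(-135,90,1)),([480,-520,310],rot(-180,60,1)),([480,-540,180],rot(-180,35,1)),([480,-540,80],rot(-180,35,1))])
E
```

```text
11.98 [616.4 194.5 122.4] [ 0.008  0.667  1.518  0.316  0.982 -0.175] [[-0.003, 1.0, -0.003], [0.966, 0.003, 0.258], [0.258, -0.002, -0.966]] [ 0.6 -0.3  2.9] 44.3 45.0
-> [616.4 194.5 182.4]
  rows 2 [ 15.5  -0.1 -58. ] [-0.2  0.   0.2] q [ 0.01  0.59  1.48  0.3   1.09 -0.13]  dq 0.11
-> [576.4 174.5 310. ]
  rows 4 [  13.7  -40.  -128.5] [0. 0. 0.] q [-0.03  0.39  1.44  0.27  1.32 -0.1 ]  dq 0.23
-> [ 480. -150.  310.]
  rows 5 [-174.1  -53.6  -46.7] [-3.3 -7.9 24.9] q [-0.3   0.28  1.59  0.12  1.28  0.11]  dq 0.27
  rows 4 [-147.8   22.1  -17.8] [-2.6 -6.3 19.9] q [-0.53  0.26  1.62  0.    1.26  0.26]  dq 0.23
-> [ 480. -520.  310.]
  rows 5 [-130.8  130.8    0. ] [  5.9 -14.2  22. ] q [-0.69  0.48  1.29 -0.21  1.54  0.5 ]  dq 0.33
  rows 5 [-70.7 170.7   9.7] [  5.9 -14.2  22. ] q [-0.82  0.79  0.77 -0.4   1.92  0.67]  dq 0.52
-> [ 480. -540.  180.]
  rows 4 [ 65.   20.  112.6] [  0. -25.   0.] q [-0.76  1.13  0.59 -0.71  2.1   0.66]  dq 0.33
-> [ 480. -540.   80.]
  rows 3 [81.9 -0.  57.4] [0. 0. 0.] q [-0.76  1.23  0.61 -0.67  2.    0.75]  dq 0.10
```

Call:
servo_tool --plan '[{"x": 10,"y": 0,"z": -38,"wx": 0,"wy": 0,"wz": 0},{"x": 20,"y": 0,"z": -76,"wx": 0,"wy": 0,"wz": 0},{"x": 31,"y": 0,"z": -115,"wx": 0,"wy": 0,"wz": 0},{"x": 41,"y": 0,"z": -153,"wx": 0,"wy": 0,"wz": 0},{"x": 52,"y": 0,"z": -193,"wx": 0,"wy": 0,"wz": 0}]'

```text
clock: 12.4
eef_pos: [615.6, 194.7, 322.3]
tcp_rot: [0.7, 0.702, 0.089, -0.094]
ft_force: [0.2, -0.9, -1.8]
width: 44.4
grasp_force: 45.0
```

```bash
python3 - <<'E'
from pl import *
s=log()
plan([([480,-150,330],rot(-135,90,1)),([480,-520,310],rot(-180,60,1)),([480,-540,180],rot(-180,35,1)),([480,-540,80],rot(-180,35,1))])
E
```

```text
12.4 [615.6 194.7 322.3] [ 0.008  0.45   1.312  0.265  1.391 -0.044] [[-0.002, 1.0, -0.007], [0.966, 0.004, 0.257], [0.257, -0.006, -0.966]] [ 0.2 -0.9 -1.8] 44.4 45.0
-> [ 480. -150.  330.]
  rows 5 [-165.4  -68.4  -47.6] [-3.1 -7.  22.4] q [-0.24  0.31  1.51  0.14  1.34  0.12]  dq 0.25
  rows 5 [-183.1    2.9  -27.8] [-3.1 -7.  22.4] q [-0.53  0.24  1.59 -0.    1.31  0.26]  dq 0.29
-> [ 480. -520.  310.]
  rows 5 [-130.8  130.8   10. ] [  5.9 -14.2  22. ] q [-0.69  0.48  1.28 -0.21  1.56  0.5 ]  dq 0.31
  rows 5 [-68.1 171.2  19.3] [  5.9 -14.2  22. ] q [-0.82  0.79  0.77 -0.4   1.92  0.67]  dq 0.50
-> [ 480. -540.  180.]
  rows 4 [ 65.   20.  112.6] [  0. -25.   0.] q [-0.76  1.13  0.59 -0.71  2.1   0.66]  dq 0.33
-> [ 480. -540.   80.]
  rows 3 [81.9 -0.  57.4] [0. 0. 0.] q [-0.76  1.23  0.61 -0.67  2.    0.75]  dq 0.10
```

Call:
servo_tool --plan '[{"x": -33,"y": -14,"z": -10,"wx": -0.6,"wy": -1.4,"wz": 4.5},{"x": -66,"y": -27,"z": -19,"wx": -1.2,"wy": -2.8,"wz": 9},{"x": -99,"y": -41,"z": -29,"wx": -1.9,"wy": -4.2,"wz": 13.4},{"x": -132,"y": -55,"z": -38,"wx": -2.5,"wy": -5.6,"wz": 18},{"x": -165,"y": -68,"z": -48,"wx": -3.1,"wy": -7,"wz": 22.4}]'

```text
clock: 12.82
eef_pos: [547.5, 21.7, 325.1]
tcp_rot: [0.83, 0.553, 0.046, -0.048]
ft_force: [-0.1, 0.3, -2.1]
width: 44.3
grasp_force: 45.0
```

Call:
servo_tool --plan '[{"x": -37,"y": 1,"z": -6,"wx": -0.6,"wy": -1.4,"wz": 4.5},{"x": -73,"y": 1,"z": -11,"wx": -1.2,"wy": -2.8,"wz": 9},{"x": -110,"y": 2,"z": -17,"wx": -1.9,"wy": -4.2,"wz": 13.4},{"x": -146,"y": 2,"z": -22,"wx": -2.5,"wy": -5.6,"wz": 18},{"x": -183,"y": 3,"z": -28,"wx": -3.1,"wy": -7,"wz": 22.4}]'

```text
clock: 13.23
eef_pos: [480.1, -150.5, 329.0]
tcp_rot: [0.924, 0.382, 0.0, 0.0]
ft_force: [0.6, 0.1, -1.3]
width: 44.4
grasp_force: 45.0
```

Call:
servo_tool --plan '[{"x": -26,"y": 26,"z": 2,"wx": 1.2,"wy": -2.8,"wz": 4.4},{"x": -52,"y": 52,"z": 4,"wx": 2.4,"wy": -5.7,"wz": 8.8},{"x": -78,"y": 78,"z": 6,"wx": 3.5,"wy": -8.5,"wz": 13.2},{"x": -105,"y": 105,"z": 8,"wx": 4.7,"wy": -11.4,"wz": 17.6},{"x": -131,"y": 131,"z": 10,"wx": 5.9,"wy": -14.2,"wz": 22}]'

```text
clock: 13.65
eef_pos: [481.7, -336.3, 319.0]
tcp_rot: [0.972, 0.195, -0.133, 0.0]
ft_force: [1.1, 0.8, -2.1]
width: 44.5
grasp_force: 45.0
```

Call:
servo_tool --plan '[{"x": -14,"y": 34,"z": 4,"wx": 1.2,"wy": -2.8,"wz": 4.4},{"x": -27,"y": 68,"z": 8,"wx": 2.4,"wy": -5.7,"wz": 8.8},{"x": -41,"y": 103,"z": 12,"wx": 3.5,"wy": -8.5,"wz": 13.2},{"x": -54,"y": 137,"z": 15,"wx": 4.7,"wy": -11.4,"wz": 17.6},{"x": -68,"y": 171,"z": 19,"wx": 5.9,"wy": -14.2,"wz": 22}]'

```text
clock: 14.07
eef_pos: [482.6, -520.6, 308.8]
tcp_rot: [0.966, -0.001, -0.258, -0.0]
ft_force: [0.8, 0.0, -1.9]
width: 44.3
grasp_force: 45.0
```

Call:
servo_tool --plan '[{"x": 0,"y": 0,"z": 0,"wx": 0,"wy": 0,"wz": 0},{"x": 0,"y": 0,"z": 0,"wx": 0,"wy": 0,"wz": 0},{"x": 0,"y": 0,"z": 0,"wx": 0,"wy": 0,"wz": 0}]'

```text
clock: 14.32
eef_pos: [482.1, -519.0, 307.7]
tcp_rot: [0.966, 0.001, -0.258, -0.002]
ft_force: [-0.4, 0.4, -1.2]
width: 44.4
grasp_force: 45.0
```

```bash
python3 - <<'E'
from pl import *
s=log()
plan([([480,-540,180],rot(-180,35,1)),([480,-540,62],rot(-180,35,1))])
E
```

```text
14.32 [ 482.1 -519.   307.7] [-0.822  0.797  0.77  -0.398  1.923  0.675] [[0.867, 0.001, -0.499], [0.002, -1.0, 0.003], [-0.499, -0.003, -0.867]] [-0.4  0.4 -1.2] 44.4 45.0
-> [ 480. -540.  180.]
  rows 4 [ 61.8  21.4 111.7] [ -0.1 -25.1   0.2] q [-0.76  1.13  0.59 -0.71  2.1   0.66]  dq 0.33
-> [ 480. -540.   62.]
  rows 3 [96.7 -0.  67.7] [0. 0. 0.] q [-0.76  1.25  0.61 -0.66  1.99  0.76]  dq 0.13
```

Call:
servo_tool --plan '[{"x": 15,"y": 5,"z": 28,"wx": 0,"wy": -6.3,"wz": 0},{"x": 31,"y": 11,"z": 56,"wx": 0,"wy": -12.5,"wz": 0},{"x": 46,"y": 16,"z": 84,"wx": 0,"wy": -19,"wz": 0},{"x": 62,"y": 21,"z": 112,"wx": 0,"wy": -25,"wz": 0},{"x": 62,"y": 21,"z": 112,"wx": 0,"wy": -25,"wz": 0}]'

```text
clock: 14.73
eef_pos: [478.7, -534.5, 154.7]
tcp_rot: [0.882, 0.01, -0.472, -0.012]
ft_force: [-1.9, 2.0, -14.3]
width: 44.0
grasp_force: 45.0
```

Call:
servo_tool --plan '[{"x": 25,"y": 0,"z": 17,"wx": 0,"wy": 0,"wz": 0},{"x": 50,"y": 0,"z": 34,"wx": 0,"wy": 0,"wz": 0},{"x": 70,"y": 0,"z": 49,"wx": 0,"wy": 0,"wz": 0},{"x": 85,"y": 0,"z": 60,"wx": 0,"wy": 0,"wz": 0},{"x": 96,"y": 0,"z": 68,"wx": 0,"wy": 0,"wz": 0}]'

```text
clock: 15.15
eef_pos: [480.7, -540.1, 66.2]
tcp_rot: [0.888, 0.0, -0.459, 0.001]
ft_force: [1.0, -0.7, -1.7]
width: 44.6
grasp_force: 45.0
```

```bash
python3 - <<'E'
from pl import *
s=log()
E
```

```text
15.15 [ 480.7 -540.1   66.2] [-0.759  1.245  0.611 -0.662  1.987  0.763] [[0.579, 0.001, -0.816], [-0.0, -1.0, -0.002], [-0.816, 0.001, -0.579]] [ 1.  -0.7 -1.7] 44.6 45.0
```

Call:
servo_tool --plan '[{"x": 5,"y": 0,"z": 3,"wx": 0,"wy": 0,"wz": 0},{"x": 5,"y": 0,"z": 3,"wx": 0,"wy": 0,"wz": 0},{"x": 5,"y": 0,"z": 3,"wx": 0,"wy": 0,"wz": 0}]'

```text
clock: 15.4
eef_pos: [480.9, -540.8, 59.9]
tcp_rot: [0.888, -0.0, -0.46, 0.001]
ft_force: [-0.9, -0.3, -2.0]
width: 44.2
grasp_force: 45.0
```

Call:
servo_tool --plan '[{"x": 0,"y": 0,"z": 0,"wx": 0,"wy": 0,"wz": 0},{"x": 0,"y": 0,"z": 0,"wx": 0,"wy": 0,"wz": 0},{"x": 0,"y": 0,"z": 0,"wx": 0,"wy": 0,"wz": 0},{"x": 0,"y": 0,"z": 0,"wx": 0,"wy": 0,"wz": 0},{"x": 0,"y": 0,"z": -5,"wx": 0,"wy": 0,"wz": 0}]' --hand 80

```text
clock: 15.82
eef_pos: [483.6, -540.4, 60.4]
tcp_rot: [0.887, 0.0, -0.461, -0.001]
ft_force: [0.1, 0.4, 0.0]
width: 70.0
grasp_force: 0.0
```

Call:
servo_tool --plan '[{"x": 0,"y": 0,"z": -25,"wx": 0,"wy": 0,"wz": 0},{"x": 0,"y": 0,"z": -50,"wx": 0,"wy": 0,"wz": 0},{"x": -20,"y": 0,"z": -80,"wx": 0,"wy": 0,"wz": 0},{"x": -50,"y": 0,"z": -105,"wx": 0,"wy": 0,"wz": 0},{"x": -85,"y": 0,"z": -125,"wx": 0,"wy": 0,"wz": 0}]'

```text
clock: 16.23
eef_pos: [539.2, -539.0, 200.8]
tcp_rot: [0.887, 0.002, -0.462, -0.001]
ft_force: [-0.1, 0.3, -0.4]
width: 79.9
grasp_force: 0.0
```

```bash
python3 - <<'E'
from pl import *
s=log();im,_=grab("top","t5")
cv2.imwrite("pics/t5c.png",im[120:400,200:640])
plan([([450,-540,240],rot(-180,90,1))])
E
```

```text
16.23 [ 539.2 -539.   200.8] [-0.715  1.225  0.304 -0.777  2.267  0.542] [[0.574, 0.003, -0.819], [0.004, -1.0, -0.001], [-0.819, -0.003, -0.574]] [-0.1  0.3 -0.4] 79.9 0.0
-> [ 450. -540.  240.]
  rows 5 [-46.3  -0.6  35.8] [ 0.3 34.  -0.2] q [-0.88  0.8   0.92 -0.28  1.65  0.7 ]  dq 0.62
  rows 3 [-35.1  -0.4   2.3] [ 0.2 20.4 -0.1] q [-1.03  0.62  1.2  -0.    1.32  0.54]  dq 0.33
```

View pics/t5c.png

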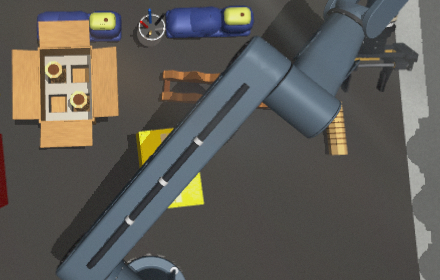

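The top crop shows the roller lying on the bench at about (338,130), along x. The carton still holds rollers at (55,70) and (78,100). I'll move above the lying roller.

Call:
servo_tool --plan '[{"x": -9,"y": 0,"z": 7,"wx": 0,"wy": 6.8,"wz": 0},{"x": -18,"y": 0,"z": 14,"wx": 0,"wy": 13.6,"wz": 0},{"x": -28,"y": 0,"z": 21,"wx": 0,"wy": 20.4,"wz": 0},{"x": -37,"y": 0,"z": 28,"wx": 0,"wy": 27.2,"wz": 0},{"x": -46,"y": 0,"z": 36,"wx": 0,"wy": 34,"wz": 0}]'

```text
clock: 16.7
eef_pos: [482.5, -540.5, 220.5]
tcp_rot: [0.984, 0.0, -0.178, 0.001]
ft_force: [0.2, -1.3, -0.3]
width: 80.1
grasp_force: 0.0
```

Call:
servo_tool --plan '[{"x": -12,"y": 0,"z": 1,"wx": 0,"wy": 7,"wz": 0},{"x": -24,"y": 0,"z": 2,"wx": 0,"wy": 14,"wz": 0},{"x": -35,"y": 0,"z": 2,"wx": 0,"wy": 20.5,"wz": 0},{"x": -35,"y": 0,"z": 2,"wx": 0,"wy": 20.5,"wz": 0},{"x": -35,"y": 0,"z": 2,"wx": 0,"wy": 20.5,"wz": 0}]'

```text
clock: 17.12
eef_pos: [446.1, -541.2, 230.8]
tcp_rot: [1.0, -0.001, -0.004, -0.0]
ft_force: [-0.9, -0.2, -0.1]
width: 79.9
grasp_force: 0.0
```

Call:
servo_tool --plan '[{"x": 0,"y": 0,"z": 0,"wx": 0,"wy": 0,"wz": 0},{"x": 0,"y": 0,"z": 0,"wx": 0,"wy": 0,"wz": 0}]'

```text
clock: 17.28
eef_pos: [449.7, -540.6, 229.0]
tcp_rot: [1.0, 0.001, -0.004, -0.0]
ft_force: [0.3, -0.1, -0.0]
width: 79.6
grasp_force: 0.0
```

```bash
python3 - <<'E'
from pl import *
s=log();im,I=grab("wrist","w6")
print(proj([[437,-540,44]],I))
E
```

```text
17.28 [ 449.7 -540.6  229. ] [-1.033  0.634  1.204 -0.006  1.308  0.537] [[1.0, 0.002, -0.007], [0.002, -1.0, 0.0], [-0.007, -0.0, -1.0]] [ 0.3 -0.1 -0. ] 79.6 0.0
[[314.2529268  185.67672667]]
```

View pics/w6.png

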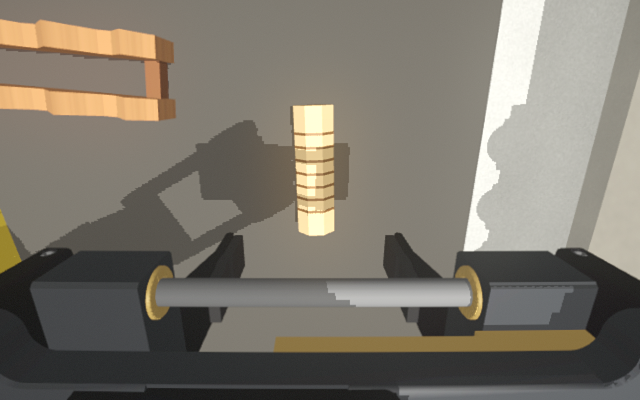

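The roller lies at (315,105)–(315,233), along +x, and the rack end is visible at (165,80). Now I compute the regrasp and the placing.

```bash
cat >> h.py <<'E'
def lying(im,I,z=30):
    "long bright roller on bench: silhouette rows -> axis"
    hsv=cv2.cvtColor(im,cv2.COLOR_BGR2HSV);m=cv2.inRange(hsv,(8,40,150),(32,170,255));m[245:]=0
    m=cv2.morphologyEx(m,cv2.MORPH_CLOSE,np.ones((9,9)))
    best=None
    for c in cv2.findContours(m,0,2)[0]:
        r=cv2.minAreaRect(c);w=sorted(r[1])
        if cv2.contourArea(c)>2000 and 2<w[1]/w[0]<5:
            best=r;b=cv2.boxPoints(r);P=plane(b,I,z);c0=P.mean(0)
            e=max((P[1]-P[0],P[2]-P[1]),key=np.linalg.norm);e=e*np.sign(e[0])
            print("lying",np.round(r[0],1),np.round(r[1],1),"centre",c0.round(1),"len",np.linalg.norm(e).round(1),"yaw",np.degrees(np.arctan2(e[1],e[0])).round(1))
E
python3 - <<'E'
from pl import *
im=cv2.imread("pics/w6.png");I=info("wrist")
lying(im,I)
print(plane([[314,105],[315,224]],I,44))
# rack end in view: outer rail top corners
hsv=cv2.cvtColor(im,cv2.COLOR_BGR2HSV)
m=cv2.inRange(hsv,(5,110,60),(20,255,255));m[160:]=0;m[:,200:]=0
print(plane([[172,42],[175,102],[173,58],[175,118]],I,60).round(1))
E
```

```text
lying [315.3 169.9] [132.1  40.8] centre [ 447.4 -541.1   30. ] len 158.7 yaw 3.7
[[ 525.93679617 -539.11504963   44.        ]
 [ 389.98213968 -540.77661031   44.        ]]
[[ 584.4 -402.7   60. ]
 [ 529.1 -398.6   60. ]
 [ 570.2 -401.9   60. ]
 [ 513.4 -396.6   60. ]]
```

```bash
python3 - <<'E'
from pl import *
im=cv2.imread("pics/w6.png");I=info("wrist")
hsv=cv2.cvtColor(im,cv2.COLOR_BGR2HSV)
m=cv2.inRange(hsv,(5,110,60),(18,255,255));m[150:]=0;m[:,220:]=0
k,l,st,ce=cv2.connectedComponentsWithStats(m);print(st[st[:,4]>300][1:])
for c in(40,70,100,130,150,165,172,176):
    v=np.flatnonzero(m[:,c]);print(c,v[:1],v[-1:],[ (a) for a in np.flatnonzero(np.diff(v)>3)] and v[np.r_[np.flatnonzero(np.diff(v)>3),np.flatnonzero(np.diff(v)>3)+1]])
yaw=-.095;cs=np.array([[np.cos(yaw),-np.sin(yaw)],[np.sin(yaw),np.cos(yaw)]])
for y in(-165,):
  for x in(-42,-20,20,42):
    for z in(65,0):
      w=cs@[x,y]+[566,-208];print(x,z,w.round(0),proj([[*w,z]],I).round(0))
t=cv2.imread("pics/t5.png");grab("top","t6")
E
```

```text
[[   0   20  175  100 9581]]
40 [20] [109] [50 87]
70 [25] [114] [53 90]
100 [30] [115] [55 93]
130 [31] [119] [58 95]
150 [35] [119] []
165 [40] [118] []
172 [43] [117] [ 62 100]
176 [] [] []
-42 65 [ 509. -368.] [[146. 123.]]
-42 0 [ 509. -368.] [[173. 119.]]
-20 65 [ 530. -370.] [[145. 101.]]
-20 0 [ 530. -370.] [[172. 100.]]
20 65 [ 570. -374.] [[142.  57.]]
20 0 [ 570. -374.] [[171.  64.]]
42 65 [ 592. -376.] [[141.  32.]]
42 0 [ 592. -376.] [[171.  43.]]
```

The wrist view agrees with the rack estimate of centre (566,-208) and yaw -0.095. Next is the regrasp.

Call:
servo_tool --plan '[{"x": 0,"y": 0,"z": 40,"wx": 0,"wy": 0,"wz": 0},{"x": 0,"y": 0,"z": 80,"wx": 0,"wy": 0,"wz": 0},{"x": 0,"y": 0,"z": 120,"wx": 0,"wy": 0,"wz": 0},{"x": 0,"y": 0,"z": 155,"wx": 0,"wy": 0,"wz": 0},{"x": 0,"y": 0,"z": 170,"wx": 0,"wy": 0,"wz": 0}]'

```text
clock: 17.8
eef_pos: [446.4, -536.6, 52.5]
tcp_rot: [1.0, 0.001, -0.006, -0.005]
ft_force: [-0.4, 0.6, -0.2]
width: 80.0
grasp_force: 0.0
```

Call:
servo_tool --plan '[{"x": 0,"y": 0,"z": 20,"wx": 0,"wy": 0,"wz": 0},{"x": 0,"y": 0,"z": 40,"wx": 0,"wy": 0,"wz": 0},{"x": 0,"y": 0,"z": 48,"wx": 0,"wy": 0,"wz": 0},{"x": 0,"y": 0,"z": 48,"wx": 0,"wy": 0,"wz": 0},{"x": 0,"y": 0,"z": 48,"wx": 0,"wy": 0,"wz": 0}]'

```text
clock: 18.22
eef_pos: [447.6, -540.1, 10.7]
tcp_rot: [1.0, 0.001, -0.004, -0.001]
ft_force: [-0.5, -0.6, 1.1]
width: 80.1
grasp_force: 0.0
```

Call:
servo_tool --plan '[{"x": 0,"y": 0,"z": 0,"wx": 0,"wy": 0,"wz": 0},{"x": 0,"y": 0,"z": 0,"wx": 0,"wy": 0,"wz": 0},{"x": 0,"y": 0,"z": 0,"wx": 0,"wy": 0,"wz": 0},{"x": 0,"y": 0,"z": 0,"wx": 0,"wy": 0,"wz": 0},{"x": 0,"y": 0,"z": 0,"wx": 0,"wy": 0,"wz": 0}]' --hand 30

```text
clock: 18.63
eef_pos: [447.0, -540.7, 12.1]
tcp_rot: [1.0, 0.0, -0.003, 0.0]
ft_force: [0.1, 0.4, -0.0]
width: 54.6
grasp_force: 0.0
```

```bash
python3 - <<'E'
from pl import *
s=log();x,y,z=s["eef_pos"];r=rot(-185.44,90,1)
plan([([x,y,z+140],rot(-180,90,1)),([555.2,-321.5,z+140],r),([555.2,-321.5,z+48],r)])
E
```

```text
18.63 [ 447.  -540.7   12.1] [-1.036  0.883  1.347 -0.007  0.915  0.538] [[1.0, 0.001, -0.006], [0.001, -1.0, -0.0], [-0.006, 0.0, -1.0]] [ 0.1  0.4 -0. ] 54.6 0.0
-> [ 447.  -540.7  152.1]
  rows 4 [  -0.9    0.  -140. ] [0.  0.4 0. ] q [-1.04  0.71  1.28  0.    1.15  0.53]  dq 0.24
-> [ 555.2 -321.5  152.1]
  rows 5 [  77.3 -156.6   -0. ] [ 0.  -0.   3.9] q [-0.8   0.64  1.43  0.    1.07  0.83]  dq 0.30
  rows 2 [ 26.6 -64.6  -0. ] [0.  0.  1.6] q [-0.7   0.63  1.45  0.    1.06  0.97]  dq 0.13
-> [ 555.2 -321.5   60.1]
  rows 3 [ 0. -0. 92.] [-0.  0.  0.] q [-0.7   0.75  1.51 -0.    0.88  0.97]  dq 0.18
```

Not closed yet, so I wait a bit longer before the lift and carry.

Call:
servo_tool --plan '[{"x": 0,"y": 0,"z": 0,"wx": 0,"wy": 0,"wz": 0},{"x": 0,"y": 0,"z": 0,"wx": 0,"wy": 0,"wz": 0},{"x": 0,"y": 0,"z": 0,"wx": 0,"wy": 0,"wz": 0},{"x": 0,"y": 0,"z": 0,"wx": 0,"wy": 0,"wz": 0}]'

```text
clock: 18.97
eef_pos: [446.9, -540.7, 11.7]
tcp_rot: [1.0, 0.0, -0.003, -0.0]
ft_force: [-0.6, -0.0, 2.2]
width: 43.5
grasp_force: 44.8
```

Call:
servo_tool --plan '[{"x": 0,"y": 0,"z": -35,"wx": 0,"wy": 0,"wz": 0},{"x": 0,"y": 0,"z": -70,"wx": 0,"wy": 0,"wz": 0},{"x": 0,"y": 0,"z": -105,"wx": 0,"wy": 0,"wz": 0},{"x": 0,"y": 0,"z": -140,"wx": 0,"wy": 0,"wz": 0},{"x": 0,"y": 0,"z": -140,"wx": 0,"wy": 0,"wz": 0}]'

```text
clock: 19.38
eef_pos: [450.6, -544.5, 159.5]
tcp_rot: [1.0, 0.0, 0.0, 0.006]
ft_force: [0.1, -0.9, 0.1]
width: 44.0
grasp_force: 44.8
```

Call:
servo_tool --plan '[{"x": 15,"y": -31,"z": 0,"wx": 0,"wy": 0,"wz": 0.8},{"x": 31,"y": -63,"z": 0,"wx": 0,"wy": 0,"wz": 1.6},{"x": 46,"y": -94,"z": 0,"wx": 0,"wy": 0,"wz": 2.3},{"x": 62,"y": -125,"z": 0,"wx": 0,"wy": 0,"wz": 3.1},{"x": 77,"y": -157,"z": 0,"wx": 0,"wy": 0,"wz": 3.9}]'

```text
clock: 19.8
eef_pos: [524.7, -381.5, 149.7]
tcp_rot: [0.999, -0.034, -0.004, -0.001]
ft_force: [1.0, 0.2, -1.9]
width: 43.2
grasp_force: 44.8
```

Call:
servo_tool --plan '[{"x": 13,"y": -32,"z": 0,"wx": 0,"wy": 0,"wz": 0.8},{"x": 26.6,"y": -64.6,"z": 0,"wx": 0,"wy": 0,"wz": 1.6},{"x": 26.6,"y": -64.6,"z": 0,"wx": 0,"wy": 0,"wz": 1.6},{"x": 26.6,"y": -64.6,"z": 0,"wx": 0,"wy": 0,"wz": 1.6},{"x": 26.6,"y": -64.6,"z": 0,"wx": 0,"wy": 0,"wz": 1.6}]'

```text
clock: 20.22
eef_pos: [555.4, -320.5, 150.0]
tcp_rot: [0.999, -0.047, -0.004, -0.0]
ft_force: [-0.3, 0.2, -1.7]
width: 44.0
grasp_force: 44.8
```

```bash
python3 - <<'E'
from pl import *
s=log();x,y,z=s["eef_pos"];r=rot(-185.44,90,1)
plan([([555.2,-321.5,60],r)])
im,I=grab("wrist","w7")
yaw=-.095;cs=np.array([[np.cos(yaw),-np.sin(yaw)],[np.sin(yaw),np.cos(yaw)]])
hsv=cv2.cvtColor(im,cv2.COLOR_BGR2HSV)
for x in(-42,-20,20,42):
    for y,z in((-76,76),(0,76),(76,76)):
        w=cs@[x,y]+[566,-208];u=proj([[*w,z]],I)[0];print(x,y,u.round(0),end=" ");cv2.circle(im,tuple(int(a) for a in u),2,(255,0,255),-1)
cv2.imwrite("pics/w7m.png",im)
E
```

```text
20.22 [ 555.4 -320.5  150. ] [-0.695  0.635  1.45  -0.005  1.063  0.972] [[0.996, -0.094, -0.008], [-0.094, -0.996, 0.001], [-0.008, -0.0, -1.0]] [-0.3  0.2 -1.7] 44.0 44.8
-> [ 555.2 -321.5   60. ]
  rows 3 [ 0.6  1.1 90. ] [-0.   0.5  0. ] q [-0.7   0.75  1.51 -0.    0.88  0.97]  dq 0.18
-42 -76 [271. 255.] -42 0 [181. 255.] -42 76 [ 91. 254.] -20 -76 [270. 231.] -20 0 [177. 231.] -20 76 [ 86. 230.] 20 -76 [268. 183.] 20 0 [170. 183.] 20 76 [ 74. 183.] 42 -76 [267. 155.] 42 0 [166. 155.] 42 76 [ 68. 156.]
```

View pics/w7m.png

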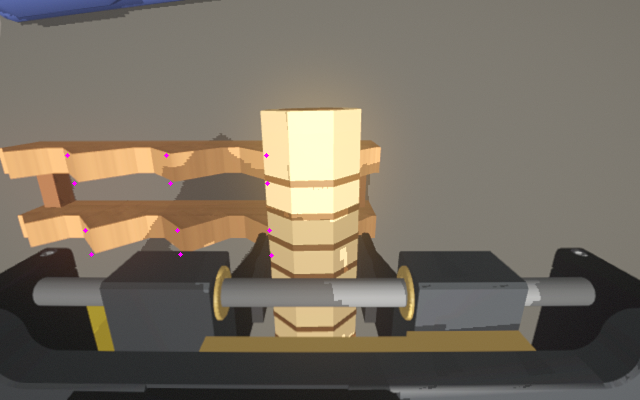

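The projected rack points match the picture (near-rail peaks at about (92,250) and (181,248)), and the roller is square over notch 0. I lower and release it.

Call:
servo_tool --plan '[{"x": 0,"y": 1,"z": 35,"wx": 0,"wy": 0.4,"wz": 0},{"x": 0,"y": 1,"z": 65,"wx": 0,"wy": 0.4,"wz": 0},{"x": 0,"y": 1,"z": 82,"wx": 0,"wy": 0.4,"wz": 0},{"x": 0,"y": 1,"z": 90,"wx": 0,"wy": 0.4,"wz": 0},{"x": 0,"y": 1,"z": 90,"wx": 0,"wy": 0.4,"wz": 0}]'

```text
clock: 20.68
eef_pos: [553.8, -324.9, 59.7]
tcp_rot: [0.999, -0.049, -0.0, 0.001]
ft_force: [0.4, -2.0, -0.3]
width: 43.6
grasp_force: 45.0
```

Call:
servo_tool --plan '[{"x": 0,"y": 0,"z": 0,"wx": 0,"wy": 0,"wz": 0},{"x": 0,"y": 0,"z": 0,"wx": 0,"wy": 0,"wz": 0},{"x": 0,"y": 0,"z": 0,"wx": 0,"wy": 0,"wz": 0}]'

```text
clock: 20.93
eef_pos: [555.0, -323.4, 61.4]
tcp_rot: [0.999, -0.048, 0.001, 0.001]
ft_force: [-0.9, -3.5, 0.3]
width: 43.6
grasp_force: 45.0
```

Call:
servo_tool --plan '[{"x": 0,"y": 0,"z": 0,"wx": 0,"wy": 0,"wz": 0},{"x": 0,"y": 0,"z": 0,"wx": 0,"wy": 0,"wz": 0},{"x": 0,"y": 0,"z": 0,"wx": 0,"wy": 0,"wz": 0},{"x": 0,"y": 0,"z": 0,"wx": 0,"wy": 0,"wz": 0}]' --hand 64

```text
clock: 21.27
eef_pos: [555.0, -320.8, 60.8]
tcp_rot: [0.999, -0.048, -0.0, -0.001]
ft_force: [0.4, 0.6, 0.3]
width: 60.7
grasp_force: 0.0
```

Call:
servo_tool --plan '[{"x": 0,"y": 0,"z": -30,"wx": 0,"wy": 0,"wz": 0},{"x": 0,"y": 0,"z": -70,"wx": 0,"wy": 0,"wz": 0},{"x": 0,"y": 0,"z": -110,"wx": 0,"wy": 0,"wz": 0},{"x": 0,"y": 0,"z": -150,"wx": 0,"wy": 0,"wz": 0},{"x": 0,"y": 0,"z": -190,"wx": 0,"wy": 0,"wz": 0}]'

```text
clock: 21.68
eef_pos: [554.7, -320.6, 252.4]
tcp_rot: [0.999, -0.047, -0.0, -0.001]
ft_force: [0.1, -0.0, -0.2]
width: 63.8
grasp_force: 0.0
```

Call:
servo_tool --plan '[{"x": 0,"y": 0,"z": -60,"wx": 0,"wy": 0,"wz": 0},{"x": 0,"y": 0,"z": -60,"wx": 0,"wy": 0,"wz": 0},{"x": 0,"y": 0,"z": -60,"wx": 0,"wy": 0,"wz": 0},{"x": 0,"y": 0,"z": -60,"wx": 0,"wy": 0,"wz": 0}]' --hand 68

```text
clock: 22.02
eef_pos: [555.3, -321.3, 312.1]
tcp_rot: [0.999, -0.047, 0.001, 0.001]
ft_force: [-0.7, 0.1, -0.9]
width: 67.4
grasp_force: 0.0
```

```bash
cat >> h.py <<'E'
CS=np.array([[np.cos(-.095),-np.sin(-.095)],[np.sin(-.095),np.cos(-.095)]]);RC=np.array([566,-208])
def inrack(im,I):
    "bright rollers in the rack: far/near ends of top flats, in rack frame"
    hsv=cv2.cvtColor(im,cv2.COLOR_BGR2HSV);m=cv2.inRange(hsv,(8,30,165),(34,150,255));m[245:]=0
    m=cv2.morphologyEx(m,cv2.MORPH_CLOSE,np.ones((7,7)))
    for c in cv2.findContours(m,0,2)[0]:
        r=cv2.minAreaRect(c);w=sorted(r[1])
        if cv2.contourArea(c)>1200 and 1.8<w[1]/w[0]<5.5:
            Q=plane(cv2.boxPoints(r),I,78);e=max((Q[1]-Q[0],Q[2]-Q[1]),key=np.linalg.norm);e=e*np.sign(e[0]);a=CS.T@e[:2]
            print("rack roller",np.round(r[0]),np.round(r[1]),"rack xy",(CS.T@(Q.mean(0)[:2]-RC)).round(1),"len",np.linalg.norm(e).round(0),"ang",np.degrees(np.arctan2(a[1],a[0])).round(1))
E
python3 - <<'E'
from pl import *
s=log();im,I=grab("wrist","w8");inrack(im,I)
x,y,z=s["eef_pos"]
plan([([540,-100,330],rot(-135,90,1)),([545,120,330],rot(-90,105,1)),([534.8,192.2,215],rot(-90,105,1)),([534.8,192.2,123.6],rot(-90,105,1))])
E
```

```text
22.02 [ 555.3 -321.3  312.1] [-6.990e-01  4.690e-01  1.279e+00  1.000e-03  1.391e+00  9.670e-01] [[0.996, -0.095, 0.002], [-0.095, -0.996, -0.001], [0.002, 0.001, -1.0]] [-0.7  0.1 -0.9] 67.4 0.0
rack roller [232. 164.] [121. 245.] rack xy [ 0.8 -7.7] len 298.0 ang 89.9
-> [ 540. -100.  330.]
  rows 5 [ -22.1 -136.5  -12.3] [ -0.1   0.  -31.5] q [-0.52  0.36  1.43  0.    1.35  0.6 ]  dq 0.37
  rows 3 [ 31.5 -76.7  -7.4] [ -0.    0.  -18.9] q [-0.39  0.31  1.48 -0.    1.35  0.4 ]  dq 0.20
-> [545. 120. 330.]
  rows 5 [ 113.6 -108.6   -0. ] [  4.2  10.2 -32. ] q [-0.21  0.3   1.52  0.19  1.35 -0.03]  dq 0.43
  rows 2 [ 60.5 -12.6  11.8] [  1.7   4.1 -12.8] q [-0.13  0.32  1.5   0.27  1.36 -0.19]  dq 0.16
-> [534.8 192.2 215. ]
  rows 4 [ 40.  -10.2 129.8] [0. 0. 0.] q [ 0.    0.45  1.65  0.3   1.07 -0.14]  dq 0.30
-> [534.8 192.2 123.6]
  rows 3 [-23.7   0.   88.3] [0. 0. 0.] q [ 0.    0.58  1.73  0.35  0.86 -0.23]  dq 0.20
```

View pics/w8.png

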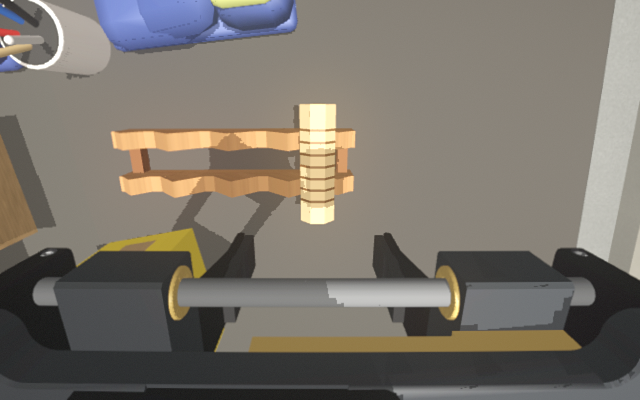

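Roller 1 lies in notch 0, square across both rails (ends at rows 104 and 218). Next is roller B.

Call:
servo_tool --plan '[{"x": -4,"y": -27,"z": -3,"wx": 0,"wy": 0,"wz": -6.3},{"x": -9,"y": -55,"z": -5,"wx": 0,"wy": 0,"wz": -12.6},{"x": -13,"y": -82,"z": -8,"wx": 0,"wy": 0,"wz": -19},{"x": -18,"y": -109,"z": -10,"wx": 0,"wy": 0,"wz": -25.2},{"x": -22,"y": -136.5,"z": -12,"wx": 0,"wy": 0,"wz": -31.5}]'

```text
clock: 22.48
eef_pos: [544.3, -181.7, 319.8]
tcp_rot: [0.974, 0.228, -0.002, -0.002]
ft_force: [0.5, 0.3, 0.9]
width: 68.3
grasp_force: 0.0
```

Call:
servo_tool --plan '[{"x": 10,"y": -26,"z": -3,"wx": 0,"wy": 0,"wz": -6.3},{"x": 21,"y": -51,"z": -5,"wx": 0,"wy": 0,"wz": -12.6},{"x": 31.5,"y": -76.7,"z": -7,"wx": 0,"wy": 0,"wz": -18.9}]'

```text
clock: 22.73
eef_pos: [539.1, -99.0, 327.0]
tcp_rot: [0.923, 0.385, -0.002, -0.002]
ft_force: [0.4, 0.8, -0.7]
width: 68.3
grasp_force: 0.0
```

Call:
servo_tool --plan '[{"x": 23,"y": -22,"z": 0,"wx": 0.8,"wy": 2,"wz": -6.4},{"x": 45,"y": -43,"z": 0,"wx": 1.7,"wy": 4.1,"wz": -12.8},{"x": 68,"y": -65,"z": 0,"wx": 2.5,"wy": 6.1,"wz": -19.2},{"x": 91,"y": -87,"z": 0,"wx": 3.4,"wy": 8.2,"wz": -25.6},{"x": 113.6,"y": -108.6,"z": 0,"wx": 4.2,"wy": 10.2,"wz": -32}]'

```text
clock: 23.15
eef_pos: [542.5, 58.2, 327.2]
tcp_rot: [0.777, 0.622, 0.066, -0.07]
ft_force: [0.3, -0.1, -0.2]
width: 67.9
grasp_force: 0.0
```

Call:
servo_tool --plan '[{"x": 30,"y": -6,"z": 6,"wx": 0.8,"wy": 2,"wz": -6.4},{"x": 60.5,"y": -12.6,"z": 12,"wx": 1.7,"wy": 4.1,"wz": -12.8},{"x": 60.5,"y": -12.6,"z": 12,"wx": 1.7,"wy": 4.1,"wz": -12.8}]'

```text
clock: 23.4
eef_pos: [543.6, 123.3, 326.7]
tcp_rot: [0.699, 0.703, 0.092, -0.097]
ft_force: [0.6, -0.3, 0.7]
width: 68.0
grasp_force: 0.0
```

Call:
servo_tool --plan '[{"x": 10,"y": -3,"z": 33,"wx": 0,"wy": 0,"wz": 0},{"x": 20,"y": -5,"z": 65,"wx": 0,"wy": 0,"wz": 0},{"x": 30,"y": -8,"z": 98,"wx": 0,"wy": 0,"wz": 0},{"x": 40,"y": -10,"z": 120,"wx": 0,"wy": 0,"wz": 0},{"x": 40,"y": -10,"z": 120,"wx": 0,"wy": 0,"wz": 0}]'

```text
clock: 23.82
eef_pos: [530.1, 190.6, 217.9]
tcp_rot: [0.701, 0.701, 0.088, -0.098]
ft_force: [-0.4, -0.2, -0.0]
width: 68.0
grasp_force: 0.0
```

Call:
servo_tool --plan '[{"x": 0,"y": 0,"z": 0,"wx": 0,"wy": 0,"wz": 0},{"x": 0,"y": 0,"z": 0,"wx": 0,"wy": 0,"wz": 0},{"x": 0,"y": 0,"z": 0,"wx": 0,"wy": 0,"wz": 0}]'

```text
clock: 24.07
eef_pos: [537.0, 188.0, 224.9]
tcp_rot: [0.701, 0.701, 0.094, -0.092]
ft_force: [1.1, -0.6, 0.0]
width: 67.7
grasp_force: 0.0
```

```bash
cat >> h.py <<'E'
def tops(im,I):
    hsv=cv2.cvtColor(im,cv2.COLOR_BGR2HSV);m=cv2.inRange(hsv,(0,90,40),(18,255,190))
    k,l,st,ce=cv2.connectedComponentsWithStats(cv2.morphologyEx(m,cv2.MORPH_OPEN,np.ones((3,3))))
    for s,c in zip(st[1:],ce[1:]):
        if 300<s[4]<2500 and abs(s[2]-s[3])<4 and s[4]/s[2]/s[3]>.7:print("top",s,plane(c,I,156)[0].round(1))
E
python3 - <<'E'
from pl import *
s=log();im,I=grab("wrist","w9");tops(im,I)
plan([([534.8,192.2,123.6],rot(-90,105,1))])
E
```

```text
24.07 [537.  188.  224.9] [-0.004  0.433  1.638  0.298  1.088 -0.145] [[0.001, 1.0, 0.003], [0.966, -0.001, 0.26], [0.26, 0.002, -0.966]] [ 1.1 -0.6  0. ] 67.7 0.0
top [ 395  133   37   37 1082] [615.8 253.1 156. ]
top [ 291  216   39   38 1158] [534.9 187.5 156. ]
-> [534.8 192.2 123.6]
  rows 3 [-22.4  -2.5  99.2] [ 0.2 -0.1 -0. ] q [ 0.    0.58  1.73  0.35  0.86 -0.23]  dq 0.22
```

Call:
servo_tool --plan '[{"x": -8,"y": -1.5,"z": 33,"wx": 0,"wy": 0,"wz": 0},{"x": -15,"y": -1.5,"z": 65,"wx": 0,"wy": 0,"wz": 0},{"x": -20,"y": -1.5,"z": 85,"wx": 0,"wy": 0,"wz": 0},{"x": -22.5,"y": -1.5,"z": 98,"wx": 0,"wy": 0,"wz": 0},{"x": -22.5,"y": -1.5,"z": 98,"wx": 0,"wy": 0,"wz": 0}]'

```text
clock: 24.53
eef_pos: [533.3, 191.9, 121.8]
tcp_rot: [0.702, 0.7, 0.091, -0.094]
ft_force: [-0.2, -0.1, -0.1]
width: 67.9
grasp_force: 0.0
```

Call:
servo_tool --plan '[{"x": 0,"y": 0,"z": 0,"wx": 0,"wy": 0,"wz": 0},{"x": 0,"y": 0,"z": 0,"wx": 0,"wy": 0,"wz": 0},{"x": 0,"y": 0,"z": 0,"wx": 0,"wy": 0,"wz": 0},{"x": 0,"y": 0,"z": 0,"wx": 0,"wy": 0,"wz": 0},{"x": 0,"y": 0,"z": 0,"wx": 0,"wy": 0,"wz": 0}]' --hand 30

```text
clock: 24.95
eef_pos: [535.0, 192.7, 124.8]
tcp_rot: [0.701, 0.701, 0.094, -0.092]
ft_force: [0.2, 0.0, 3.1]
width: 44.1
grasp_force: 44.9
```

Call:
servo_tool --plan '[{"x": 0,"y": 0,"z": 0,"wx": 0,"wy": 0,"wz": 0},{"x": 0,"y": 0,"z": 0,"wx": 0,"wy": 0,"wz": 0}]'

```text
clock: 25.12
eef_pos: [535.0, 192.8, 124.8]
tcp_rot: [0.701, 0.701, 0.094, -0.092]
ft_force: [-1.1, -0.9, 5.1]
width: 44.2
grasp_force: 44.9
```

Call:
servo_tool --plan '[{"x": 10,"y": 0,"z": -38,"wx": 0,"wy": 0,"wz": 0},{"x": 20,"y": 0,"z": -76,"wx": 0,"wy": 0,"wz": 0},{"x": 31,"y": 0,"z": -115,"wx": 0,"wy": 0,"wz": 0},{"x": 41,"y": 0,"z": -153,"wx": 0,"wy": 0,"wz": 0},{"x": 52,"y": 0,"z": -193,"wx": 0,"wy": 0,"wz": 0}]'

```text
clock: 25.53
eef_pos: [533.2, 192.5, 324.7]
tcp_rot: [0.701, 0.701, 0.092, -0.093]
ft_force: [1.5, 0.3, -1.9]
width: 43.7
grasp_force: 45.0
```

```bash
python3 - <<'E'
from pl import *
s=log()
plan([([480,-150,330],rot(-135,90,1)),([480,-520,310],rot(-180,60,1)),([480,-540,180],rot(-180,35,1)),([480,-540,60],rot(-180,35,1))])
E
```

```text
25.53 [533.2 192.5 324.7] [ 0.004  0.321  1.513  0.271  1.316 -0.066] [[0.0, 1.0, -0.002], [0.966, 0.0, 0.259], [0.259, -0.002, -0.966]] [ 1.5  0.3 -1.9] 43.7 45.0
-> [ 480. -150.  330.]
  rows 5 [-183.   -29.6  -52.2] [-3.3 -7.9 24.8] q [-0.29  0.24  1.61  0.12  1.31  0.11]  dq 0.30
  rows 4 [-146.5   42.9  -20.6] [-2.7 -6.3 19.9] q [-0.53  0.24  1.59  0.    1.31  0.26]  dq 0.23
-> [ 480. -520.  310.]
  rows 5 [-130.8  130.8   10. ] [  5.9 -14.2  22. ] q [-0.69  0.48  1.28 -0.21  1.56  0.5 ]  dq 0.31
  rows 5 [-68.1 171.2  19.3] [  5.9 -14.2  22. ] q [-0.82  0.79  0.77 -0.4   1.92  0.67]  dq 0.50
-> [ 480. -540.  180.]
  rows 4 [ 65.   20.  112.6] [  0. -25.   0.] q [-0.76  1.13  0.59 -0.71  2.1   0.66]  dq 0.33
-> [ 480. -540.   60.]
  rows 3 [98.3 -0.  68.8] [0. 0. 0.] q [-0.76  1.25  0.61 -0.66  1.99  0.77]  dq 0.13
```

Call:
servo_tool --plan '[{"x": -37,"y": -6,"z": -10,"wx": -0.7,"wy": -1.6,"wz": 5},{"x": -73,"y": -12,"z": -21,"wx": -1.3,"wy": -3.2,"wz": 10},{"x": -110,"y": -18,"z": -31,"wx": -2,"wy": -4.7,"wz": 15},{"x": -146,"y": -24,"z": -42,"wx": -2.6,"wy": -6.3,"wz": 20},{"x": -183,"y": -29.6,"z": -52,"wx": -3.3,"wy": -7.9,"wz": 24.8}]'

```text
clock: 25.95
eef_pos: [503.6, 1.2, 326.1]
tcp_rot: [0.843, 0.535, 0.042, -0.042]
ft_force: [0.3, 0.3, -1.5]
width: 44.0
grasp_force: 45.0
```

Call:
servo_tool --plan '[{"x": -37,"y": 11,"z": -5,"wx": -0.7,"wy": -1.6,"wz": 5},{"x": -73,"y": 21,"z": -10,"wx": -1.3,"wy": -3.1,"wz": 10},{"x": -110,"y": 32,"z": -15,"wx": -2,"wy": -4.7,"wz": 15},{"x": -146.5,"y": 43,"z": -20.6,"wx": -2.7,"wy": -6.3,"wz": 19.9}]'

```text
clock: 26.28
eef_pos: [480.1, -151.2, 327.9]
tcp_rot: [0.925, 0.381, 0.0, 0.0]
ft_force: [0.4, -0.2, -1.6]
width: 43.9
grasp_force: 45.0
```

Call:
servo_tool --plan '[{"x": -26,"y": 26,"z": 2,"wx": 1.2,"wy": -2.8,"wz": 4.4},{"x": -52,"y": 52,"z": 4,"wx": 2.4,"wy": -5.7,"wz": 8.8},{"x": -78,"y": 78,"z": 6,"wx": 3.5,"wy": -8.5,"wz": 13.2},{"x": -105,"y": 105,"z": 8,"wx": 4.7,"wy": -11.4,"wz": 17.6},{"x": -131,"y": 131,"z": 10,"wx": 5.9,"wy": -14.2,"wz": 22}]'

```text
clock: 26.7
eef_pos: [481.1, -336.5, 317.8]
tcp_rot: [0.972, 0.195, -0.133, -0.0]
ft_force: [-0.5, -0.0, -1.0]
width: 43.6
grasp_force: 45.0
```

Call:
servo_tool --plan '[{"x": -14,"y": 34,"z": 4,"wx": 1.2,"wy": -2.8,"wz": 4.4},{"x": -27,"y": 68,"z": 8,"wx": 2.4,"wy": -5.7,"wz": 8.8},{"x": -41,"y": 103,"z": 12,"wx": 3.5,"wy": -8.5,"wz": 13.2},{"x": -54,"y": 137,"z": 15,"wx": 4.7,"wy": -11.4,"wz": 17.6},{"x": -68,"y": 171,"z": 19,"wx": 5.9,"wy": -14.2,"wz": 22}]'

```text
clock: 27.12
eef_pos: [481.7, -520.8, 307.5]
tcp_rot: [0.966, -0.002, -0.258, -0.001]
ft_force: [1.0, -1.0, -0.3]
width: 43.9
grasp_force: 45.0
```

Call:
servo_tool --plan '[{"x": 16,"y": 5,"z": 28,"wx": 0,"wy": -6.3,"wz": 0},{"x": 32,"y": 10,"z": 56,"wx": 0,"wy": -12.5,"wz": 0},{"x": 48,"y": 15,"z": 84,"wx": 0,"wy": -19,"wz": 0},{"x": 65,"y": 20,"z": 112,"wx": 0,"wy": -25,"wz": 0},{"x": 65,"y": 20,"z": 112,"wx": 0,"wy": -25,"wz": 0}]'

```text
clock: 27.53
eef_pos: [479.3, -534.6, 147.3]
tcp_rot: [0.881, 0.009, -0.473, -0.014]
ft_force: [-1.3, 2.0, -15.5]
width: 44.1
grasp_force: 45.0
```

```bash
python3 - <<'E'
from pl import *
s=log()
plan([([480,-540,60],rot(-180,35,1))])
E
```

```text
27.53 [ 479.3 -534.6  147.3] [-0.756  1.171  0.593 -0.704  2.095  0.665] [[0.552, 0.003, -0.834], [0.03, -0.999, 0.016], [-0.833, -0.034, -0.552]] [ -1.3   2.  -15.5] 44.1 45.0
-> [ 480. -540.   60.]
  rows 3 [73.   8.4 47.4] [-0.9  1.5  1.7] q [-0.76  1.25  0.61 -0.66  1.99  0.77]  dq 0.11
```

Call:
servo_tool --plan '[{"x": 25,"y": 0,"z": 17,"wx": 0,"wy": 0,"wz": 0},{"x": 50,"y": 0,"z": 34,"wx": 0,"wy": 0,"wz": 0},{"x": 70,"y": 0,"z": 49,"wx": 0,"wy": 0,"wz": 0},{"x": 85,"y": 0,"z": 60,"wx": 0,"wy": 0,"wz": 0},{"x": 97,"y": 0,"z": 68,"wx": 0,"wy": 0,"wz": 0}]'

```text
clock: 27.95
eef_pos: [482.4, -539.7, 61.3]
tcp_rot: [0.888, -0.0, -0.459, -0.0]
ft_force: [-0.1, -0.3, -1.4]
width: 43.7
grasp_force: 45.0
```

Call:
servo_tool --plan '[{"x": 0,"y": 0,"z": 0,"wx": 0,"wy": 0,"wz": 0},{"x": 0,"y": 0,"z": 0,"wx": 0,"wy": 0,"wz": 0},{"x": 0,"y": 0,"z": 0,"wx": 0,"wy": 0,"wz": 0}]'

```text
clock: 28.2
eef_pos: [483.2, -540.4, 63.3]
tcp_rot: [0.888, -0.001, -0.459, 0.001]
ft_force: [-0.1, 0.2, -1.1]
width: 43.8
grasp_force: 45.0
```

Call:
servo_tool --plan '[{"x": 0,"y": 0,"z": 0,"wx": 0,"wy": 0,"wz": 0},{"x": 0,"y": 0,"z": 0,"wx": 0,"wy": 0,"wz": 0},{"x": 0,"y": 0,"z": 0,"wx": 0,"wy": 0,"wz": 0},{"x": 0,"y": 0,"z": 0,"wx": 0,"wy": 0,"wz": 0},{"x": 0,"y": 0,"z": -5,"wx": 0,"wy": 0,"wz": 0}]' --hand 80

```text
clock: 28.62
eef_pos: [485.9, -539.5, 63.3]
tcp_rot: [0.887, -0.0, -0.461, -0.001]
ft_force: [0.3, -0.5, -0.1]
width: 69.1
grasp_force: 0.0
```

Call:
servo_tool --plan '[{"x": 0,"y": 0,"z": -25,"wx": 0,"wy": 0,"wz": 0},{"x": 0,"y": 0,"z": -50,"wx": 0,"wy": 0,"wz": 0},{"x": -20,"y": 0,"z": -80,"wx": 0,"wy": 0,"wz": 0},{"x": -50,"y": 0,"z": -105,"wx": 0,"wy": 0,"wz": 0},{"x": -85,"y": 0,"z": -125,"wx": 0,"wy": 0,"wz": 0}]'

```text
clock: 29.03
eef_pos: [541.3, -538.3, 203.6]
tcp_rot: [0.887, 0.001, -0.461, -0.001]
ft_force: [0.1, -0.2, 0.8]
width: 79.9
grasp_force: 0.0
```

Call:
servo_tool --plan '[{"x": -9,"y": 0,"z": 7,"wx": 0,"wy": 6.8,"wz": 0},{"x": -18,"y": 0,"z": 14,"wx": 0,"wy": 13.6,"wz": 0},{"x": -28,"y": 0,"z": 21,"wx": 0,"wy": 20.4,"wz": 0},{"x": -37,"y": 0,"z": 28,"wx": 0,"wy": 27.2,"wz": 0},{"x": -46,"y": 0,"z": 36,"wx": 0,"wy": 34,"wz": 0}]'

```text
clock: 29.45
eef_pos: [484.6, -539.6, 223.7]
tcp_rot: [0.984, -0.0, -0.177, 0.001]
ft_force: [-0.1, -1.3, -0.7]
width: 79.7
grasp_force: 0.0
```

Call:
servo_tool --plan '[{"x": -12,"y": 0,"z": 1,"wx": 0,"wy": 7,"wz": 0},{"x": -24,"y": 0,"z": 2,"wx": 0,"wy": 14,"wz": 0},{"x": -35,"y": 0,"z": 2,"wx": 0,"wy": 20.5,"wz": 0},{"x": -35,"y": 0,"z": 2,"wx": 0,"wy": 20.5,"wz": 0},{"x": -35,"y": 0,"z": 2,"wx": 0,"wy": 20.5,"wz": 0}]'

```text
clock: 29.87
eef_pos: [448.2, -540.4, 233.7]
tcp_rot: [1.0, -0.002, -0.003, -0.0]
ft_force: [1.4, 0.7, -0.1]
width: 80.0
grasp_force: 0.0
```

Call:
servo_tool --plan '[{"x": 0,"y": 0,"z": 0,"wx": 0,"wy": 0,"wz": 0},{"x": 0,"y": 0,"z": 0,"wx": 0,"wy": 0,"wz": 0},{"x": 0,"y": 0,"z": 0,"wx": 0,"wy": 0,"wz": 0}]'

```text
clock: 30.12
eef_pos: [452.1, -539.5, 231.4]
tcp_rot: [1.0, 0.001, -0.003, -0.001]
ft_force: [-0.1, -0.7, -0.4]
width: 80.2
grasp_force: 0.0
```

```bash
python3 - <<'E'
from pl import *
s=log();im,I=grab("wrist","w10");lying(im,I)
print(tool([450,-541,11]))
E
```

```text
30.12 [ 452.1 -539.5  231.4] [-1.029  0.633  1.199 -0.005  1.314  0.541] [[1.0, 0.002, -0.007], [0.002, -1.0, 0.001], [-0.007, -0.001, -1.0]] [-0.1 -0.7 -0.4] 80.2 0.0
lying [314.5 172.5] [129.  39.] centre [ 446.1 -539.    30. ] len 157.0 yaw 1.2
[ -0.5   2.  220.2]
```

Call:
servo_tool --plan '[{"x": -3,"y": 0,"z": 40,"wx": 0,"wy": 0,"wz": 0},{"x": -3,"y": 0,"z": 80,"wx": 0,"wy": 0,"wz": 0},{"x": -3,"y": 0,"z": 120,"wx": 0,"wy": 0,"wz": 0},{"x": -3,"y": 0,"z": 155,"wx": 0,"wy": 0,"wz": 0},{"x": -3,"y": 0,"z": 170,"wx": 0,"wy": 0,"wz": 0}]'

```text
clock: 30.58
eef_pos: [445.4, -535.8, 55.5]
tcp_rot: [1.0, 0.001, -0.006, -0.005]
ft_force: [-0.5, 0.3, 0.3]
width: 80.0
grasp_force: 0.0
```

Call:
servo_tool --plan '[{"x": 0,"y": 0,"z": 20,"wx": 0,"wy": 0,"wz": 0},{"x": 0,"y": 0,"z": 40,"wx": 0,"wy": 0,"wz": 0},{"x": 0,"y": 0,"z": 49,"wx": 0,"wy": 0,"wz": 0},{"x": 0,"y": 0,"z": 49,"wx": 0,"wy": 0,"wz": 0},{"x": 0,"y": 0,"z": 49,"wx": 0,"wy": 0,"wz": 0}]'

```text
clock: 31.0
eef_pos: [446.7, -539.2, 12.5]
tcp_rot: [1.0, 0.0, -0.003, -0.001]
ft_force: [-0.2, 0.7, 0.1]
width: 80.6
grasp_force: 0.0
```

Call:
servo_tool --plan '[{"x": 0,"y": 0,"z": 0,"wx": 0,"wy": 0,"wz": 0},{"x": 0,"y": 0,"z": 0,"wx": 0,"wy": 0,"wz": 0},{"x": 0,"y": 0,"z": 0,"wx": 0,"wy": 0,"wz": 0},{"x": 0,"y": 0,"z": 0,"wx": 0,"wy": 0,"wz": 0},{"x": 0,"y": 0,"z": 0,"wx": 0,"wy": 0,"wz": 0}]' --hand 30

```text
clock: 31.42
eef_pos: [446.3, -539.9, 14.0]
tcp_rot: [1.0, -0.0, -0.003, 0.0]
ft_force: [-0.2, 0.3, -0.2]
width: 54.1
grasp_force: 0.0
```

Call:
servo_tool --plan '[{"x": 0,"y": 0,"z": 0,"wx": 0,"wy": 0,"wz": 0},{"x": 0,"y": 0,"z": 0,"wx": 0,"wy": 0,"wz": 0},{"x": 0,"y": 0,"z": 0,"wx": 0,"wy": 0,"wz": 0},{"x": 0,"y": 0,"z": 0,"wx": 0,"wy": 0,"wz": 0}]'

```text
clock: 31.75
eef_pos: [446.1, -539.8, 13.5]
tcp_rot: [1.0, -0.0, -0.003, -0.0]
ft_force: [-1.1, 0.2, 2.9]
width: 43.5
grasp_force: 45.0
```

Call:
servo_tool --plan '[{"x": 0,"y": 0,"z": -35,"wx": 0,"wy": 0,"wz": 0},{"x": 0,"y": 0,"z": -70,"wx": 0,"wy": 0,"wz": 0},{"x": 0,"y": 0,"z": -105,"wx": 0,"wy": 0,"wz": 0},{"x": 0,"y": 0,"z": -140,"wx": 0,"wy": 0,"wz": 0},{"x": 0,"y": 0,"z": -140,"wx": 0,"wy": 0,"wz": 0}]'

```text
clock: 32.17
eef_pos: [449.7, -543.8, 161.4]
tcp_rot: [1.0, -0.0, 0.001, 0.006]
ft_force: [0.9, -0.6, -0.6]
width: 43.7
grasp_force: 45.0
```

Call:
servo_tool --plan '[{"x": 14,"y": -37,"z": 0,"wx": 0,"wy": 0,"wz": 0},{"x": 28,"y": -74,"z": 0,"wx": 0,"wy": 0,"wz": 0},{"x": 43,"y": -110,"z": 0,"wx": 0,"wy": 0,"wz": 0},{"x": 57,"y": -147,"z": 0,"wx": 0,"wy": 0,"wz": 0},{"x": 71,"y": -184,"z": 0,"wx": 0,"wy": 0,"wz": 0}]'

```text
clock: 32.58
eef_pos: [517.8, -353.6, 151.9]
tcp_rot: [1.0, -0.001, -0.004, -0.001]
ft_force: [0.2, -0.1, -1.9]
width: 43.7
grasp_force: 45.0
```

Call:
servo_tool --plan '[{"x": 14,"y": -37,"z": 0,"wx": 0,"wy": 0,"wz": 1.8},{"x": 28,"y": -74,"z": 0,"wx": 0,"wy": 0,"wz": 3.6},{"x": 42,"y": -110,"z": 0,"wx": 0,"wy": 0,"wz": 5.4},{"x": 42,"y": -110,"z": 0,"wx": 0,"wy": 0,"wz": 5.4},{"x": 42,"y": -110,"z": 0,"wx": 0,"wy": 0,"wz": 5.4}]'

```text
clock: 33.0
eef_pos: [560.2, -242.8, 151.9]
tcp_rot: [0.999, -0.045, -0.004, -0.001]
ft_force: [0.5, -0.1, -1.0]
width: 44.0
grasp_force: 45.0
```

Call:
servo_tool --plan '[{"x": 0,"y": 0,"z": 0,"wx": 0,"wy": 0,"wz": 0},{"x": 0,"y": 0,"z": 0,"wx": 0,"wy": 0,"wz": 0},{"x": 0,"y": 0,"z": 0,"wx": 0,"wy": 0,"wz": 0}]'

```text
clock: 33.25
eef_pos: [559.7, -247.2, 152.5]
tcp_rot: [0.999, -0.048, -0.003, -0.0]
ft_force: [0.3, -0.3, -1.2]
width: 43.4
grasp_force: 45.0
```

```bash
python3 - <<'E'
from pl import *
s=log()
plan([([562.4,-245.8,60],rot(-185.44,90,1))])
E
```

```text
33.25 [ 559.7 -247.2  152.5] [-0.597  0.596  1.528 -0.003  1.023  1.072] [[0.995, -0.097, -0.006], [-0.097, -0.995, 0.001], [-0.006, -0.0, -1.0]] [ 0.3 -0.3 -1.2] 43.4 45.0
-> [ 562.4 -245.8   60. ]
  rows 3 [ 3.2 -1.6 92.4] [-0.   0.4 -0.1] q [-0.59  0.73  1.58  0.    0.83  1.07]  dq 0.19
```

Call:
servo_tool --plan '[{"x": 0,"y": -1.5,"z": 35,"wx": 0,"wy": 0.4,"wz": 0},{"x": 0,"y": -1.5,"z": 65,"wx": 0,"wy": 0.4,"wz": 0},{"x": 0,"y": -1.5,"z": 82,"wx": 0,"wy": 0.4,"wz": 0},{"x": 0,"y": -1.5,"z": 91,"wx": 0,"wy": 0.4,"wz": 0},{"x": 0,"y": -1.5,"z": 91,"wx": 0,"wy": 0.4,"wz": 0}]'

```text
clock: 33.67
eef_pos: [559.2, -248.6, 61.7]
tcp_rot: [0.999, -0.048, 0.0, 0.002]
ft_force: [-2.2, -4.8, 1.7]
width: 43.6
grasp_force: 45.0
```

Call:
servo_tool --plan '[{"x": 0,"y": 0,"z": 0,"wx": 0,"wy": 0,"wz": 0},{"x": 0,"y": 0,"z": 0,"wx": 0,"wy": 0,"wz": 0},{"x": 0,"y": 0,"z": 0,"wx": 0,"wy": 0,"wz": 0}]'

```text
clock: 33.92
eef_pos: [559.7, -248.0, 62.4]
tcp_rot: [0.999, -0.048, 0.001, 0.002]
ft_force: [-1.3, -5.5, 1.0]
width: 43.7
grasp_force: 45.0
```

Call:
servo_tool --plan '[{"x": 0,"y": 0,"z": 0,"wx": 0,"wy": 0,"wz": 0},{"x": 0,"y": 0,"z": 0,"wx": 0,"wy": 0,"wz": 0},{"x": 0,"y": 0,"z": 0,"wx": 0,"wy": 0,"wz": 0},{"x": 0,"y": 0,"z": 0,"wx": 0,"wy": 0,"wz": 0}]' --hand 60

```text
clock: 34.25
eef_pos: [559.6, -244.1, 61.7]
tcp_rot: [0.999, -0.048, 0.0, -0.001]
ft_force: [-0.1, 0.2, -0.7]
width: 58.1
grasp_force: 0.0
```

Call:
servo_tool --plan '[{"x": 0,"y": 0,"z": -30,"wx": 0,"wy": 0,"wz": 0},{"x": 0,"y": 0,"z": -70,"wx": 0,"wy": 0,"wz": 0},{"x": 0,"y": 0,"z": -110,"wx": 0,"wy": 0,"wz": 0},{"x": 0,"y": 0,"z": -150,"wx": 0,"wy": 0,"wz": 0},{"x": 0,"y": 0,"z": -190,"wx": 0,"wy": 0,"wz": 0}]'

```text
clock: 34.67
eef_pos: [559.1, -243.4, 253.4]
tcp_rot: [0.999, -0.047, 0.0, -0.001]
ft_force: [1.2, -0.5, -0.5]
width: 59.9
grasp_force: 0.0
```

Call:
servo_tool --plan '[{"x": 0,"y": 0,"z": -60,"wx": 0,"wy": 0,"wz": 0},{"x": 0,"y": 0,"z": -60,"wx": 0,"wy": 0,"wz": 0},{"x": 0,"y": 0,"z": -60,"wx": 0,"wy": 0,"wz": 0},{"x": 0,"y": 0,"z": -60,"wx": 0,"wy": 0,"wz": 0}]' --hand 68

```text
clock: 35.0
eef_pos: [559.8, -244.0, 313.0]
tcp_rot: [0.999, -0.047, 0.002, 0.0]
ft_force: [0.1, 0.3, -0.5]
width: 67.2
grasp_force: 0.0
```

```bash
python3 - <<'E'
from pl import *
s=log();im,I=grab("wrist","w11")
r=rot(-90,105,1)
plan([([560,-60,330],rot(-135,90,1)),([585,150,330],r),([616,257.8,215],r),([616,257.8,123.6],r)])
E
```

```text
35.0 [ 559.8 -244.   313. ] [-5.940e-01  4.200e-01  1.359e+00  1.000e-03  1.359e+00  1.071e+00] [[0.996, -0.094, 0.003], [-0.094, -0.996, -0.001], [0.003, 0.0, -1.0]] [ 0.1  0.3 -0.5] 67.2 0.0
-> [560. -60. 330.]
  rows 5 [ -10.1 -114.2  -11.7] [ -0.1  -0.  -31.5] q [-0.42  0.36  1.43  0.    1.35  0.69]  dq 0.38
  rows 3 [ 30.6 -61.6  -7.1] [ -0.   -0.  -18.9] q [-0.31  0.33  1.45 -0.    1.36  0.48]  dq 0.21
-> [585. 150. 330.]
  rows 5 [118.7 -93.4  -0. ] [  4.2  10.2 -32. ] q [-0.14  0.35  1.43  0.19  1.36  0.05]  dq 0.43
  rows 2 [59.  -6.4 11.4] [  1.7   4.1 -12.8] q [-0.07  0.38  1.4   0.27  1.38 -0.12]  dq 0.17
-> [616.  257.8 215. ]
  rows 4 [ 74.4  31.  139. ] [0. 0. 0.] q [ 0.11  0.57  1.41  0.29  1.15 -0.01]  dq 0.23
-> [616.  257.8 123.6]
  rows 3 [-23.7   0.   88.3] [0. 0. 0.] q [ 0.11  0.68  1.48  0.32  0.98 -0.07]  dq 0.18
```

View pics/w11.png

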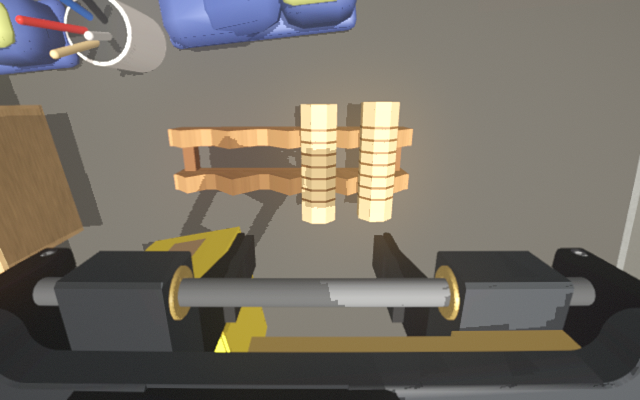

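Two rollers lie side by side in notches 0 (378,160) and 1 (318,162). Next is the last roller, C.

Call:
servo_tool --plan '[{"x": -2,"y": -23,"z": -3,"wx": 0,"wy": 0,"wz": -6.3},{"x": -4,"y": -46,"z": -5,"wx": 0,"wy": 0,"wz": -12.6},{"x": -6,"y": -68,"z": -8,"wx": 0,"wy": 0,"wz": -19},{"x": -8,"y": -91,"z": -10,"wx": 0,"wy": 0,"wz": -25.2},{"x": -10,"y": -114,"z": -12,"wx": 0,"wy": 0,"wz": -31.5}]'

```text
clock: 35.47
eef_pos: [558.9, -128.1, 320.9]
tcp_rot: [0.974, 0.228, -0.002, -0.002]
ft_force: [-0.3, 0.6, -0.2]
width: 67.9
grasp_force: 0.0
```

Call:
servo_tool --plan '[{"x": 10,"y": -21,"z": -3,"wx": 0,"wy": 0,"wz": -6.3},{"x": 20,"y": -41,"z": -5,"wx": 0,"wy": 0,"wz": -12.6},{"x": 30.6,"y": -61.6,"z": -7,"wx": 0,"wy": 0,"wz": -18.9}]'

```text
clock: 35.72
eef_pos: [559.2, -59.4, 328.0]
tcp_rot: [0.923, 0.385, -0.002, -0.002]
ft_force: [-0.3, 0.4, -0.1]
width: 68.4
grasp_force: 0.0
```

Call:
servo_tool --plan '[{"x": 24,"y": -19,"z": 0,"wx": 0.8,"wy": 2,"wz": -6.4},{"x": 47,"y": -37,"z": 0,"wx": 1.7,"wy": 4.1,"wz": -12.8},{"x": 71,"y": -56,"z": 0,"wx": 2.5,"wy": 6.1,"wz": -19.2},{"x": 95,"y": -75,"z": 0,"wx": 3.4,"wy": 8.2,"wz": -25.6},{"x": 118.7,"y": -93.4,"z": 0,"wx": 4.2,"wy": 10.2,"wz": -32}]'

```text
clock: 36.13
eef_pos: [577.1, 90.8, 328.1]
tcp_rot: [0.777, 0.622, 0.066, -0.07]
ft_force: [0.8, -0.8, -0.2]
width: 68.1
grasp_force: 0.0
```

Call:
servo_tool --plan '[{"x": 30,"y": -3,"z": 6,"wx": 0.8,"wy": 2,"wz": -6.4},{"x": 59,"y": -6.4,"z": 11.4,"wx": 1.7,"wy": 4.1,"wz": -12.8},{"x": 59,"y": -6.4,"z": 11.4,"wx": 1.7,"wy": 4.1,"wz": -12.8}]'

```text
clock: 36.38
eef_pos: [584.3, 152.9, 327.7]
tcp_rot: [0.699, 0.703, 0.092, -0.096]
ft_force: [0.4, -1.2, -1.0]
width: 67.8
grasp_force: 0.0
```

Call:
servo_tool --plan '[{"x": 19,"y": 8,"z": 33,"wx": 0,"wy": 0,"wz": 0},{"x": 37,"y": 16,"z": 65,"wx": 0,"wy": 0,"wz": 0},{"x": 56,"y": 23,"z": 98,"wx": 0,"wy": 0,"wz": 0},{"x": 74,"y": 31,"z": 128,"wx": 0,"wy": 0,"wz": 0},{"x": 74,"y": 31,"z": 128,"wx": 0,"wy": 0,"wz": 0}]'

```text
clock: 36.8
eef_pos: [612.5, 256.7, 218.1]
tcp_rot: [0.701, 0.701, 0.088, -0.097]
ft_force: [0.2, 0.4, -1.7]
width: 67.8
grasp_force: 0.0
```

Call:
servo_tool --plan '[{"x": 0,"y": 0,"z": 0,"wx": 0,"wy": 0,"wz": 0},{"x": 0,"y": 0,"z": 0,"wx": 0,"wy": 0,"wz": 0},{"x": 0,"y": 0,"z": 0,"wx": 0,"wy": 0,"wz": 0},{"x": 0,"y": 0,"z": 0,"wx": 0,"wy": 0,"wz": 0}]'

```text
clock: 37.13
eef_pos: [617.5, 252.6, 227.9]
tcp_rot: [0.701, 0.701, 0.094, -0.092]
ft_force: [0.2, 0.0, -0.0]
width: 67.9
grasp_force: 0.0
```

```bash
python3 - <<'E'
from pl import *
s=log();im,I=grab("wrist","w12");tops(im,I)
plan([([616,257.8,123.6],rot(-90,105,1))])
E
```

```text
37.13 [617.5 252.6 227.9] [ 0.099  0.554  1.397  0.284  1.175 -0.008] [[0.0, 1.0, 0.003], [0.966, -0.001, 0.26], [0.26, 0.003, -0.966]] [ 0.2  0.  -0. ] 67.9 0.0
top [233 199  26  28 636] [564.5 269.5 156. ]
top [ 292  215   38   37 1129] [616. 253. 156.]
-> [616.  257.8 123.6]
  rows 3 [-22.2  -1.9 102.1] [ 0.2 -0.1 -0. ] q [ 0.11  0.68  1.48  0.32  0.98 -0.07]  dq 0.20
```

Call:
servo_tool --plan '[{"x": -8,"y": -1.5,"z": 33,"wx": 0,"wy": 0,"wz": 0},{"x": -15,"y": -1.5,"z": 65,"wx": 0,"wy": 0,"wz": 0},{"x": -20,"y": -1.5,"z": 88,"wx": 0,"wy": 0,"wz": 0},{"x": -22,"y": -1.5,"z": 101,"wx": 0,"wy": 0,"wz": 0},{"x": -22,"y": -1.5,"z": 101,"wx": 0,"wy": 0,"wz": 0}]'

```text
clock: 37.6
eef_pos: [613.8, 258.2, 121.0]
tcp_rot: [0.701, 0.701, 0.091, -0.094]
ft_force: [-0.6, -1.0, -0.8]
width: 68.4
grasp_force: 0.0
```

Call:
servo_tool --plan '[{"x": 0,"y": 0,"z": 0,"wx": 0,"wy": 0,"wz": 0},{"x": 0,"y": 0,"z": 0,"wx": 0,"wy": 0,"wz": 0},{"x": 0,"y": 0,"z": 0,"wx": 0,"wy": 0,"wz": 0},{"x": 0,"y": 0,"z": 0,"wx": 0,"wy": 0,"wz": 0},{"x": 0,"y": 0,"z": 0,"wx": 0,"wy": 0,"wz": 0}]' --hand 30

```text
clock: 38.02
eef_pos: [616.2, 259.0, 124.9]
tcp_rot: [0.701, 0.701, 0.094, -0.092]
ft_force: [-1.0, 0.0, 4.0]
width: 43.8
grasp_force: 44.7
```

Call:
servo_tool --plan '[{"x": 0,"y": 0,"z": 0,"wx": 0,"wy": 0,"wz": 0},{"x": 0,"y": 0,"z": 0,"wx": 0,"wy": 0,"wz": 0}]'

```text
clock: 38.18
eef_pos: [616.2, 259.1, 124.9]
tcp_rot: [0.701, 0.701, 0.094, -0.092]
ft_force: [-1.3, -0.6, 5.6]
width: 43.6
grasp_force: 44.7
```

Call:
servo_tool --plan '[{"x": 10,"y": 0,"z": -38,"wx": 0,"wy": 0,"wz": 0},{"x": 20,"y": 0,"z": -76,"wx": 0,"wy": 0,"wz": 0},{"x": 31,"y": 0,"z": -115,"wx": 0,"wy": 0,"wz": 0},{"x": 41,"y": 0,"z": -153,"wx": 0,"wy": 0,"wz": 0},{"x": 52,"y": 0,"z": -193,"wx": 0,"wy": 0,"wz": 0}]'

```text
clock: 38.6
eef_pos: [614.2, 258.4, 324.0]
tcp_rot: [0.701, 0.701, 0.092, -0.093]
ft_force: [1.1, 0.1, -2.2]
width: 43.8
grasp_force: 44.8
```

```bash
python3 - <<'E'
from pl import *
s=log()
plan([([480,-150,330],rot(-135,90,1)),([480,-520,310],rot(-180,60,1)),([480,-540,180],rot(-180,35,1))])
E
```

```text
38.6 [614.2 258.4 324. ] [0.109 0.467 1.279 0.266 1.375 0.06 ] [[-0.0, 1.0, -0.001], [0.966, 0.001, 0.259], [0.259, -0.001, -0.966]] [ 1.1  0.1 -2.2] 43.8 44.8
-> [ 480. -150.  330.]
  rows 5 [-178.6  -61.1  -50.7] [-2.7 -6.5 20.3] q [-0.15  0.31  1.5   0.15  1.33  0.17]  dq 0.26
  rows 5 [-192.8    7.6  -30.8] [-2.7 -6.5 20.3] q [-0.46  0.24  1.58  0.03  1.32  0.25]  dq 0.31
  rows 1 [-36.   15.1  -1.5] [-0.5 -1.3  4.1] q [-0.53  0.24  1.59  0.    1.31  0.26]  dq 0.06
-> [ 480. -520.  310.]
  rows 5 [-130.8  130.8   10. ] [  5.9 -14.2  22. ] q [-0.69  0.48  1.28 -0.21  1.56  0.5 ]  dq 0.31
  rows 5 [-68.1 171.2  19.3] [  5.9 -14.2  22. ] q [-0.82  0.79  0.77 -0.4   1.92  0.67]  dq 0.50
-> [ 480. -540.  180.]
  rows 4 [ 65.   20.  112.6] [  0. -25.   0.] q [-0.76  1.13  0.59 -0.71  2.1   0.66]  dq 0.33
```

Call:
servo_tool --plan '[{"x": -36,"y": -12,"z": -10,"wx": -0.5,"wy": -1.3,"wz": 4.1},{"x": -71,"y": -24,"z": -20,"wx": -1.1,"wy": -2.6,"wz": 8.1},{"x": -107,"y": -37,"z": -30,"wx": -1.6,"wy": -3.9,"wz": 12.2},{"x": -143,"y": -49,"z": -41,"wx": -2.2,"wy": -5.2,"wz": 16.2},{"x": -178.6,"y": -61,"z": -51,"wx": -2.7,"wy": -6.5,"wz": 20.3}]'

```text
clock: 39.02
eef_pos: [552.8, 71.6, 325.6]
tcp_rot: [0.82, 0.567, 0.051, -0.051]
ft_force: [1.1, -0.1, -2.5]
width: 43.7
grasp_force: 44.7
```

Call:
servo_tool --plan '[{"x": -39,"y": 2,"z": -6,"wx": -0.5,"wy": -1.3,"wz": 4.1},{"x": -77,"y": 3,"z": -12,"wx": -1.1,"wy": -2.6,"wz": 8.1},{"x": -116,"y": 5,"z": -18,"wx": -1.6,"wy": -3.9,"wz": 12.2},{"x": -154,"y": 6,"z": -25,"wx": -2.2,"wy": -5.2,"wz": 16.2},{"x": -192.8,"y": 7.6,"z": -31,"wx": -2.7,"wy": -6.5,"wz": 20.3}]'

```text
clock: 39.43
eef_pos: [492.1, -113.9, 328.4]
tcp_rot: [0.91, 0.414, 0.009, -0.008]
ft_force: [0.6, 0.0, -1.2]
width: 43.6
grasp_force: 44.7
```

Call:
servo_tool --plan '[{"x": -36,"y": 15,"z": -1.5,"wx": -0.5,"wy": -1.3,"wz": 4.1}]'

```text
clock: 39.52
eef_pos: [479.9, -151.0, 328.9]
tcp_rot: [0.924, 0.382, -0.0, 0.0]
ft_force: [0.4, -0.2, -1.8]
width: 43.6
grasp_force: 44.7
```

Call:
servo_tool --plan '[{"x": -26,"y": 26,"z": 2,"wx": 1.2,"wy": -2.8,"wz": 4.4},{"x": -52,"y": 52,"z": 4,"wx": 2.4,"wy": -5.7,"wz": 8.8},{"x": -78,"y": 78,"z": 6,"wx": 3.5,"wy": -8.5,"wz": 13.2},{"x": -105,"y": 105,"z": 8,"wx": 4.7,"wy": -11.4,"wz": 17.6},{"x": -131,"y": 131,"z": 10,"wx": 5.9,"wy": -14.2,"wz": 22}]'

```text
clock: 39.93
eef_pos: [481.2, -336.4, 318.7]
tcp_rot: [0.972, 0.195, -0.133, -0.0]
ft_force: [0.6, 0.1, -1.7]
width: 43.8
grasp_force: 44.7
```

Call:
servo_tool --plan '[{"x": -14,"y": 34,"z": 4,"wx": 1.2,"wy": -2.8,"wz": 4.4},{"x": -27,"y": 68,"z": 8,"wx": 2.4,"wy": -5.7,"wz": 8.8},{"x": -41,"y": 103,"z": 12,"wx": 3.5,"wy": -8.5,"wz": 13.2},{"x": -54,"y": 137,"z": 15,"wx": 4.7,"wy": -11.4,"wz": 17.6},{"x": -68,"y": 171,"z": 19,"wx": 5.9,"wy": -14.2,"wz": 22}]'

```text
clock: 40.35
eef_pos: [482.0, -520.8, 308.3]
tcp_rot: [0.966, -0.001, -0.259, -0.001]
ft_force: [0.4, -1.6, -0.7]
width: 44.0
grasp_force: 44.7
```

Call:
servo_tool --plan '[{"x": 16,"y": 5,"z": 28,"wx": 0,"wy": -6.3,"wz": 0},{"x": 32,"y": 10,"z": 56,"wx": 0,"wy": -12.5,"wz": 0},{"x": 48,"y": 15,"z": 84,"wx": 0,"wy": -19,"wz": 0},{"x": 65,"y": 20,"z": 112,"wx": 0,"wy": -25,"wz": 0},{"x": 65,"y": 20,"z": 112,"wx": 0,"wy": -25,"wz": 0}]'

```text
clock: 40.77
eef_pos: [479.4, -534.6, 148.0]
tcp_rot: [0.881, 0.01, -0.474, -0.014]
ft_force: [-1.1, 1.6, -14.4]
width: 43.7
grasp_force: 44.8
```

Call:
servo_tool --plan '[{"x": 0,"y": 0,"z": 0,"wx": 0,"wy": 0,"wz": 0},{"x": 0,"y": 0,"z": 0,"wx": 0,"wy": 0,"wz": 0},{"x": 0,"y": 0,"z": 0,"wx": 0,"wy": 0,"wz": 0},{"x": 0,"y": 0,"z": 0,"wx": 0,"wy": 0,"wz": 0}]'

```text
clock: 41.1
eef_pos: [483.9, -541.9, 192.6]
tcp_rot: [0.891, -0.004, -0.455, 0.006]
ft_force: [0.5, -0.7, -0.7]
width: 43.9
grasp_force: 44.7
```

```bash
python3 - <<'E'
from pl import *
s=log()
plan([([480,-540,62],rot(-180,35,1))])
E
```

```text
41.1 [ 483.9 -541.9  192.6] [-0.758  1.114  0.582 -0.71   2.101  0.663] [[0.587, -0.001, -0.81], [-0.012, -1.0, -0.007], [-0.81, 0.014, -0.587]] [ 0.5 -0.7 -0.7] 43.9 44.7
-> [ 480. -540.   62.]
  rows 4 [103.4  -3.7  79.7] [ 0.4 -0.9 -0.7] q [-0.76  1.25  0.61 -0.66  1.99  0.76]  dq 0.14
```

Call:
servo_tool --plan '[{"x": 25,"y": 0,"z": 17,"wx": 0,"wy": 0,"wz": 0},{"x": 50,"y": 0,"z": 34,"wx": 0,"wy": 0,"wz": 0},{"x": 70,"y": 0,"z": 49,"wx": 0,"wy": 0,"wz": 0},{"x": 85,"y": 0,"z": 60,"wx": 0,"wy": 0,"wz": 0},{"x": 97,"y": 0,"z": 68,"wx": 0,"wy": 0,"wz": 0}]'

```text
clock: 41.52
eef_pos: [483.4, -541.1, 66.8]
tcp_rot: [0.889, -0.001, -0.458, 0.002]
ft_force: [-0.2, 0.2, -2.5]
width: 43.7
grasp_force: 44.7
```

Call:
servo_tool --plan '[{"x": 0,"y": 0,"z": 0,"wx": 0,"wy": 0,"wz": 0},{"x": 0,"y": 0,"z": 0,"wx": 0,"wy": 0,"wz": 0},{"x": 0,"y": 0,"z": 0,"wx": 0,"wy": 0,"wz": 0}]'

```text
clock: 41.77
eef_pos: [483.2, -540.5, 64.4]
tcp_rot: [0.888, -0.001, -0.46, 0.001]
ft_force: [0.3, 0.1, -1.5]
width: 43.4
grasp_force: 44.7
```

Call:
servo_tool --plan '[{"x": 0,"y": 0,"z": 0,"wx": 0,"wy": 0,"wz": 0},{"x": 0,"y": 0,"z": 0,"wx": 0,"wy": 0,"wz": 0},{"x": 0,"y": 0,"z": 0,"wx": 0,"wy": 0,"wz": 0},{"x": 0,"y": 0,"z": 0,"wx": 0,"wy": 0,"wz": 0},{"x": 0,"y": 0,"z": -5,"wx": 0,"wy": 0,"wz": 0}]' --hand 80

```text
clock: 42.18
eef_pos: [485.8, -539.5, 64.1]
tcp_rot: [0.887, 0.0, -0.462, -0.001]
ft_force: [0.2, -0.6, 0.4]
width: 68.8
grasp_force: 0.0
```

Call:
servo_tool --plan '[{"x": 0,"y": 0,"z": -25,"wx": 0,"wy": 0,"wz": 0},{"x": 0,"y": 0,"z": -50,"wx": 0,"wy": 0,"wz": 0},{"x": -20,"y": 0,"z": -80,"wx": 0,"wy": 0,"wz": 0},{"x": -50,"y": 0,"z": -105,"wx": 0,"wy": 0,"wz": 0},{"x": -85,"y": 0,"z": -125,"wx": 0,"wy": 0,"wz": 0}]'

```text
clock: 42.6
eef_pos: [541.4, -538.2, 204.5]
tcp_rot: [0.887, 0.002, -0.462, -0.001]
ft_force: [-0.0, -0.8, 0.2]
width: 79.5
grasp_force: 0.0
```

Call:
servo_tool --plan '[{"x": -9,"y": 0,"z": 7,"wx": 0,"wy": 6.8,"wz": 0},{"x": -18,"y": 0,"z": 14,"wx": 0,"wy": 13.6,"wz": 0},{"x": -28,"y": 0,"z": 21,"wx": 0,"wy": 20.4,"wz": 0},{"x": -37,"y": 0,"z": 28,"wx": 0,"wy": 27.2,"wz": 0},{"x": -46,"y": 0,"z": 36,"wx": 0,"wy": 34,"wz": 0}]'

```text
clock: 43.02
eef_pos: [484.7, -539.6, 224.6]
tcp_rot: [0.984, 0.0, -0.178, 0.001]
ft_force: [-0.8, 0.1, 0.4]
width: 79.9
grasp_force: 0.0
```

Call:
servo_tool --plan '[{"x": -12,"y": 0,"z": 1,"wx": 0,"wy": 7,"wz": 0},{"x": -24,"y": 0,"z": 2,"wx": 0,"wy": 14,"wz": 0},{"x": -35,"y": 0,"z": 2,"wx": 0,"wy": 20.5,"wz": 0},{"x": -35,"y": 0,"z": 2,"wx": 0,"wy": 20.5,"wz": 0},{"x": -35,"y": 0,"z": 2,"wx": 0,"wy": 20.5,"wz": 0}]'

```text
clock: 43.43
eef_pos: [448.4, -540.3, 234.7]
tcp_rot: [1.0, -0.001, -0.004, 0.0]
ft_force: [0.4, 0.0, 0.8]
width: 80.1
grasp_force: 0.0
```

Call:
servo_tool --plan '[{"x": 0,"y": 0,"z": 0,"wx": 0,"wy": 0,"wz": 0},{"x": 0,"y": 0,"z": 0,"wx": 0,"wy": 0,"wz": 0},{"x": 0,"y": 0,"z": 0,"wx": 0,"wy": 0,"wz": 0}]'

```text
clock: 43.68
eef_pos: [452.2, -539.5, 232.4]
tcp_rot: [1.0, 0.001, -0.004, -0.001]
ft_force: [0.2, -0.0, 0.0]
width: 80.0
grasp_force: 0.0
```

```bash
python3 - <<'E'
from pl import *
s=log();im,I=grab("wrist","w13");lying(im,I)
print(tool([450,-541,12]))
E
```

```text
43.68 [ 452.2 -539.5  232.4] [-1.029  0.632  1.198 -0.006  1.317  0.541] [[1.0, 0.002, -0.008], [0.002, -1.0, 0.001], [-0.008, -0.001, -1.0]] [ 0.2 -0.   0. ] 80.0 0.0
lying [339.5 196.5] [95. 37.] centre [ 418.  -569.5   30. ] len 121.6 yaw 2.6
[ -0.4   2.  220.3]
```

```bash
python3 - <<'E'
from pl import *
I=info("wrist")
for u,v in((314,108),(339,149)):print(plane([[u,v]],I,40).round(1))
E
```

```text
[[ 524.7 -538.    40. ]]
[[ 480.2 -566.3   40. ]]
```

View pics/w13.png

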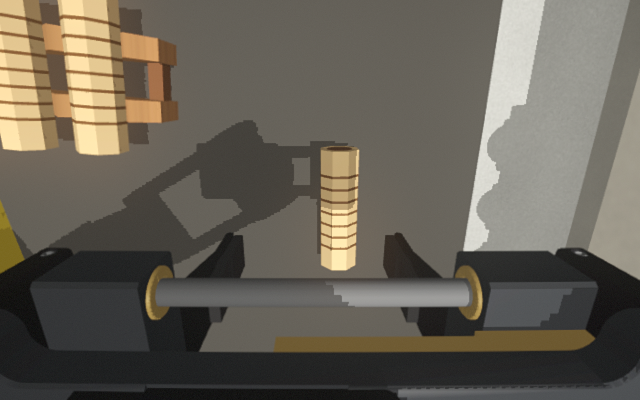

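The roller was knocked aside and now spans (339,150)–(338,268), still lying along x. The rack's two rollers are fine.

```bash
python3 - <<'E'
from pl import *
I=info("wrist");s=log()
print(plane([[340,154],[338,262],[339,208]],I,44).round(1),plane([[340,148],[338,270]],I,22).round(1))
plan([([402,-568,12],rot(-180,90,1))])
E
```

```text
43.73 [ 452.1 -539.3  232.3] [-1.029  0.632  1.198 -0.006  1.316  0.541] [[1.0, 0.002, -0.008], [0.002, -1.0, 0.001], [-0.008, -0.001, -1.0]] [ 0.2  0.3 -0.2] 80.2 0.0
[[ 475.3 -567.2   44. ]
 [ 339.2 -568.6   44. ]
 [ 411.1 -567.9   44. ]] [[ 478.6 -568.9   22. ]
 [ 314.7 -570.9   22. ]]
-> [ 402. -568.   12.]
  rows 5 [-40.4  24.  183.9] [-0.1  0.4  0.1] q [-1.1   0.83  1.35 -0.    0.96  0.47]  dq 0.36
  rows 1 [-8.3  4.8 36.7] [-0.   0.1  0. ] q [-1.12  0.88  1.37 -0.    0.9   0.46]  dq 0.06
```

Call:
servo_tool --plan '[{"x": -25,"y": 14,"z": 20,"wx": 0,"wy": 0,"wz": 0},{"x": -50,"y": 29,"z": 40,"wx": 0,"wy": 0,"wz": 0},{"x": -50,"y": 29,"z": 80,"wx": 0,"wy": 0,"wz": 0},{"x": -50,"y": 29,"z": 120,"wx": 0,"wy": 0,"wz": 0},{"x": -50,"y": 29,"z": 155,"wx": 0,"wy": 0,"wz": 0}]'

```text
clock: 44.15
eef_pos: [399.7, -568.4, 75.9]
tcp_rot: [1.0, 0.0, -0.004, -0.001]
ft_force: [0.1, -0.1, -0.6]
width: 80.1
grasp_force: 0.0
```

Call:
servo_tool --plan '[{"x": 0,"y": 0,"z": 20,"wx": 0,"wy": 0,"wz": 0},{"x": 0,"y": 0,"z": 40,"wx": 0,"wy": 0,"wz": 0},{"x": 0,"y": 0,"z": 55,"wx": 0,"wy": 0,"wz": 0},{"x": 0,"y": 0,"z": 65,"wx": 0,"wy": 0,"wz": 0},{"x": 0,"y": 0,"z": 65,"wx": 0,"wy": 0,"wz": 0}]'

```text
clock: 44.57
eef_pos: [398.9, -566.9, 10.7]
tcp_rot: [1.0, 0.001, -0.005, -0.002]
ft_force: [-0.4, 0.1, -1.1]
width: 79.8
grasp_force: 0.0
```

Call:
servo_tool --plan '[{"x": 0,"y": 0,"z": 0,"wx": 0,"wy": 0,"wz": 0},{"x": 0,"y": 0,"z": 0,"wx": 0,"wy": 0,"wz": 0},{"x": 0,"y": 0,"z": 0,"wx": 0,"wy": 0,"wz": 0},{"x": 0,"y": 0,"z": 0,"wx": 0,"wy": 0,"wz": 0},{"x": 0,"y": 0,"z": 0,"wx": 0,"wy": 0,"wz": 0}]' --hand 30

```text
clock: 44.98
eef_pos: [399.3, -569.1, 14.7]
tcp_rot: [1.0, 0.0, -0.003, 0.0]
ft_force: [0.8, -0.4, -0.2]
width: 54.6
grasp_force: 0.0
```

Call:
servo_tool --plan '[{"x": 0,"y": 0,"z": 0,"wx": 0,"wy": 0,"wz": 0},{"x": 0,"y": 0,"z": 0,"wx": 0,"wy": 0,"wz": 0},{"x": 0,"y": 0,"z": 0,"wx": 0,"wy": 0,"wz": 0},{"x": 0,"y": 0,"z": 0,"wx": 0,"wy": 0,"wz": 0}]'

```text
clock: 45.32
eef_pos: [399.1, -569.1, 14.2]
tcp_rot: [1.0, 0.0, -0.003, 0.0]
ft_force: [-0.5, -0.4, 3.7]
width: 43.9
grasp_force: 45.0
```

Call:
servo_tool --plan '[{"x": 0,"y": 0,"z": -35,"wx": 0,"wy": 0,"wz": 0},{"x": 0,"y": 0,"z": -70,"wx": 0,"wy": 0,"wz": 0},{"x": 0,"y": 0,"z": -105,"wx": 0,"wy": 0,"wz": 0},{"x": 0,"y": 0,"z": -140,"wx": 0,"wy": 0,"wz": 0},{"x": 0,"y": 0,"z": -140,"wx": 0,"wy": 0,"wz": 0}]'

```text
clock: 45.73
eef_pos: [402.4, -572.7, 161.4]
tcp_rot: [1.0, 0.0, -0.0, 0.006]
ft_force: [1.1, -1.6, -1.3]
width: 43.7
grasp_force: 45.0
```

Call:
servo_tool --plan '[{"x": 0,"y": 0,"z": 0,"wx": 0,"wy": 0,"wz": 0},{"x": 0,"y": 0,"z": 0,"wx": 0,"wy": 0,"wz": 0},{"x": 0,"y": 0,"z": 0,"wx": 0,"wy": 0,"wz": 0}]'

```text
clock: 45.98
eef_pos: [399.1, -566.8, 150.9]
tcp_rot: [1.0, 0.0, -0.005, -0.003]
ft_force: [-0.5, 1.6, -2.2]
width: 43.9
grasp_force: 45.0
```

```bash
python3 - <<'E'
from pl import *
s=log();im,I=grab("wrist","w14")
plan([([569.6,-170.2,153],rot(-185.44,90,1))])
E
```

```text
45.98 [ 399.1 -566.8  150.9] [-1.115  0.701  1.301 -0.007  1.149  0.458] [[1.0, 0.0, -0.01], [0.0, -1.0, 0.006], [-0.01, -0.006, -1.0]] [-0.5  1.6 -2.2] 43.9 45.0
-> [ 569.6 -170.2  153. ]
  rows 5 [  77.5 -180.3   -0.8] [-0.1  0.3  2.5] q [-0.86  0.6   1.52 -0.    1.02  0.75]  dq 0.29
  rows 5 [  69.6 -183.5   -0.9] [-0.1  0.3  2.5] q [-0.55  0.57  1.58  0.    0.99  1.11]  dq 0.36
  rows 1 [ 12.3 -37.3  -0.2] [-0.   0.1  0.5] q [-0.48  0.57  1.58  0.    0.99  1.19]  dq 0.08
```

Call:
servo_tool --plan '[{"x": 15,"y": -36,"z": 0,"wx": 0,"wy": 0,"wz": 0.5},{"x": 31,"y": -72,"z": 0,"wx": 0,"wy": 0,"wz": 1},{"x": 46,"y": -108,"z": 0,"wx": 0,"wy": 0,"wz": 1.5},{"x": 62,"y": -144,"z": 0,"wx": 0,"wy": 0,"wz": 2},{"x": 77.5,"y": -180,"z": 0,"wx": 0,"wy": 0,"wz": 2.5}]'

```text
clock: 46.45
eef_pos: [477.1, -386.2, 151.1]
tcp_rot: [1.0, -0.022, -0.005, -0.002]
ft_force: [1.3, -0.1, -1.7]
width: 43.6
grasp_force: 45.0
```

Call:
servo_tool --plan '[{"x": 14,"y": -37,"z": 0,"wx": 0,"wy": 0,"wz": 0.5},{"x": 28,"y": -73,"z": 0,"wx": 0,"wy": 0,"wz": 1},{"x": 42,"y": -110,"z": 0,"wx": 0,"wy": 0,"wz": 1.5},{"x": 56,"y": -147,"z": 0,"wx": 0,"wy": 0,"wz": 2},{"x": 69.6,"y": -183.5,"z": 0,"wx": 0,"wy": 0,"wz": 2.5}]'

```text
clock: 46.87
eef_pos: [554.6, -205.9, 150.9]
tcp_rot: [0.999, -0.044, -0.005, -0.001]
ft_force: [-0.4, 0.7, -2.0]
width: 43.4
grasp_force: 45.0
```

Call:
servo_tool --plan '[{"x": 12,"y": -37,"z": 0,"wx": 0,"wy": 0,"wz": 0.5},{"x": 12,"y": -37,"z": 0,"wx": 0,"wy": 0,"wz": 0.5},{"x": 12,"y": -37,"z": 0,"wx": 0,"wy": 0,"wz": 0.5},{"x": 12,"y": -37,"z": 0,"wx": 0,"wy": 0,"wz": 0.5},{"x": 12,"y": -37,"z": 0,"wx": 0,"wy": 0,"wz": 0.5}]'

```text
clock: 47.28
eef_pos: [569.5, -173.4, 151.7]
tcp_rot: [0.999, -0.048, -0.004, -0.0]
ft_force: [1.2, -1.3, -1.6]
width: 43.6
grasp_force: 45.0
```

```bash
python3 - <<'E'
from pl import *
s=log();im,I=grab("wrist","w15")
x,y,z=s["eef_pos"]
# far end of held roller: bright run along centre column
hsv=cv2.cvtColor(im,cv2.COLOR_BGR2HSV);m=cv2.inRange(hsv,(8,30,150),(34,170,255));v=np.flatnonzero(m[:240,312]);print("far row",v[:3],"end at",plane([[312,v[0]]],I,z-14+44).round(1),"tcp",x)
plan([([569.6,-170.2,62],rot(-185.44,90,1))])
E
```

```text
47.28 [ 569.5 -173.4  151.7] [-0.482  0.579  1.569 -0.004  1.002  1.188] [[0.995, -0.097, -0.009], [-0.097, -0.995, 0.001], [-0.009, -0.0, -1.0]] [ 1.2 -1.3 -1.6] 43.6 45.0
far row [108 109 110] end at [[ 649.3 -179.2  181.7]] tcp 569.5350300925853
-> [ 569.6 -170.2   62. ]
  rows 3 [ 0.5 -3.5 89.9] [-0.   0.5 -0.2] q [-0.48  0.71  1.63 -0.    0.8   1.19]  dq 0.20
```

Call:
servo_tool --plan '[{"x": -4,"y": -2.5,"z": 35,"wx": 0,"wy": 0.4,"wz": 0},{"x": -4,"y": -2.5,"z": 65,"wx": 0,"wy": 0.4,"wz": 0},{"x": -4,"y": -2.5,"z": 82,"wx": 0,"wy": 0.4,"wz": 0},{"x": -4,"y": -2.5,"z": 90,"wx": 0,"wy": 0.4,"wz": 0},{"x": -4,"y": -2.5,"z": 90,"wx": 0,"wy": 0.4,"wz": 0}]'

```text
clock: 47.75
eef_pos: [564.9, -173.1, 62.2]
tcp_rot: [0.999, -0.048, -0.001, 0.001]
ft_force: [-2.1, -3.9, -1.6]
width: 43.8
grasp_force: 45.0
```

Call:
servo_tool --plan '[{"x": 0,"y": 0,"z": 0,"wx": 0,"wy": 0,"wz": 0},{"x": 0,"y": 0,"z": 0,"wx": 0,"wy": 0,"wz": 0},{"x": 0,"y": 0,"z": 0,"wx": 0,"wy": 0,"wz": 0}]'

```text
clock: 48.0
eef_pos: [565.8, -172.2, 63.2]
tcp_rot: [0.999, -0.048, 0.0, 0.001]
ft_force: [-2.3, -6.2, 0.9]
width: 43.5
grasp_force: 45.0
```

Call:
servo_tool --plan '[{"x": 0,"y": 0,"z": 0,"wx": 0,"wy": 0,"wz": 0},{"x": 0,"y": 0,"z": 0,"wx": 0,"wy": 0,"wz": 0},{"x": 0,"y": 0,"z": 0,"wx": 0,"wy": 0,"wz": 0},{"x": 0,"y": 0,"z": 0,"wx": 0,"wy": 0,"wz": 0}]' --hand 60

```text
clock: 48.33
eef_pos: [566.0, -169.3, 62.8]
tcp_rot: [0.999, -0.048, 0.0, -0.0]
ft_force: [-0.6, 0.2, 0.0]
width: 58.1
grasp_force: 0.0
```

Call:
servo_tool --plan '[{"x": 0,"y": 0,"z": -30,"wx": 0,"wy": 0,"wz": 0},{"x": 0,"y": 0,"z": -70,"wx": 0,"wy": 0,"wz": 0},{"x": 0,"y": 0,"z": -110,"wx": 0,"wy": 0,"wz": 0},{"x": 0,"y": 0,"z": -150,"wx": 0,"wy": 0,"wz": 0},{"x": 0,"y": 0,"z": -190,"wx": 0,"wy": 0,"wz": 0}]'

```text
clock: 48.75
eef_pos: [565.5, -168.8, 254.4]
tcp_rot: [0.999, -0.048, -0.0, -0.001]
ft_force: [0.5, -0.7, 0.1]
width: 60.2
grasp_force: 0.0
```

Call:
servo_tool --plan '[{"x": 0,"y": 0,"z": -40,"wx": 0,"wy": 0,"wz": 0},{"x": 0,"y": 0,"z": -80,"wx": 0,"wy": 0,"wz": 0},{"x": 0,"y": 0,"z": -120,"wx": 0,"wy": 0,"wz": 0},{"x": 0,"y": 0,"z": -120,"wx": 0,"wy": 0,"wz": 0},{"x": 0,"y": 0,"z": -120,"wx": 0,"wy": 0,"wz": 0}]'

```text
clock: 49.17
eef_pos: [567.1, -169.6, 375.9]
tcp_rot: [0.999, -0.048, 0.003, 0.001]
ft_force: [0.4, 0.8, -0.9]
width: 60.1
grasp_force: 0.0
```

```bash
python3 - <<'E'
from pl import *
s=log();im,I=grab("wrist","w16");cv2.imwrite("pics/w16.png",im[:280])
t,_=grab("top");a=t[110:260,200:500];b=im[:240];c=np.vstack([cv2.resize(a,(640,320)),b]);cv2.imwrite("pics/fin.png",c);print(c.shape)
E
```

```text
49.17 [ 567.1 -169.6  375.9] [-4.800e-01  3.440e-01  1.310e+00  1.000e-03  1.481e+00  1.187e+00] [[0.995, -0.095, 0.006], [-0.095, -0.995, -0.003], [0.007, 0.002, -1.0]] [ 0.4  0.8 -0.9] 60.1 0.0
(560, 640, 3)
```

View pics/fin.png

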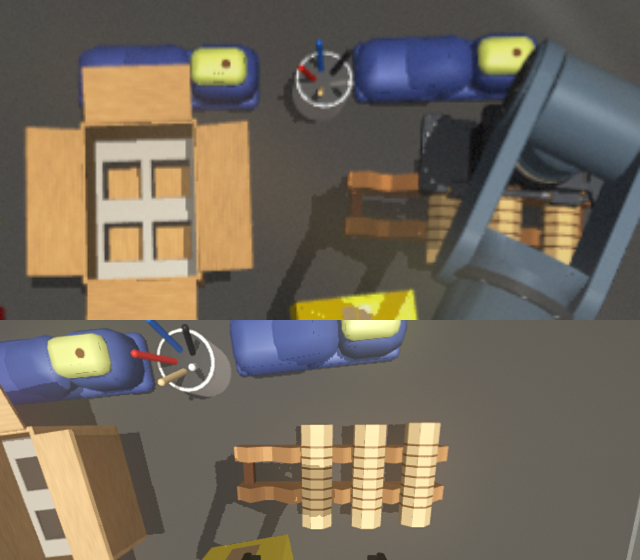

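The carton is empty with all four flaps folded out. Three rollers lie in the rack at (317,475), (369,475) and (420,475) with even overhang, and the clogs and cup have not moved. I'm handing in.

```bash
python3 -c "
from plant import manip
print(manip.finish_job())"
```

```text
the job is handed in; nothing more can be done
None
```

I handed the job in; no verdict came back. The last pictures show all four flaps folded back, the three rollers that were in the carton lying level in notches 0, 1 and 2 of the rack, and the clogs and pen cup where they were.

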